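# Load and lock a setting die in the hand press

### The job

Change the die of the green hand press: take the die with the square post, drop its oblong foot into the matching pocket under the punch and press it fully home, then swing the small locking lever on the press bed fully shut over the foot. Only once it is locked, pump the big hand lever twice, each time right down to its stop and all the way back up, to check that the punch clears the die. Leave the round die and the thread spool standing where they are.

Things in the scene. Friction and masses are not known exactly. Their poses are not given: they have to be found in the camera images.
- post_die: Steel die to load, 280 g, standing upright. Oblong foot 40 x 32 mm (x, y), 15 mm high, bottom edges chamfered 1.5 mm; above it a post 26 x 24 mm (x, y) from 15 to 44 mm height, and on that a dished ring 20 mm wide up to 48 mm. Origin: centre of the underside, z up. Fits either way round (half a turn). Grip the post's two faces 24 mm apart (along y).
- round_die: The other steel die, all round: shank 34 mm wide, waist 24 mm, mushroom head 42 mm wide, 44 mm tall. Stands on the counter beside the post die (either may be the left one), to be left alone. Origin: centre of the underside.
- spool: Thread spool 43 mm wide, 55 mm tall, standing on the counter in front of the cash register; a bystander to be left alone. Origin: centre of the underside.
- setting_press: Dark green C-frame press, fixed. Origin: on the counter below the pocket's centre; x runs from its open front to the column (away and to the robot's right), z up. mm: base x -85 to 110, y +-65, z 14; bed x +-55, y +-50, top z 44; column x 65 to 107, y +-30; head over the pocket x -24 to 108, y +-40, z 202 to 285: no room for a vertical tool, so come from the front leaning some 42 degrees.
- pocket_mouth (a point): Centre of the pocket's mouth in the bed's top face; axes as the press. Pocket 41.5 x 33.5 mm (x, y), 16 mm deep, upright walls. A sprung ball in its column-side wall, 8.5 mm down, stops the foot half way: push it past with about 10 N, down to the floor. Fully home, the die's origin is 16 mm below this point and the top of its foot 1 mm below the bed.
- lock_lever (a joint): Small black locking lever, turning flat over the bed about an upright pin: 0 = open (handle points to the front; starts at 0 to 0.25), 1.396 = shut (handle swung anticlockwise seen from above, pointing to the press's right; its nose lies over the front ledge of the die's foot). Stiff, about 2 N at the knob; stays where left. Cannot shut over a die that stands proud.
- lock_pivot (a point): Axis of the locking lever, 9 mm above the bed, 40 mm in front of the pocket's centre and 8 mm to its right.
- lock_knob (a point): Middle of the upright black knob at the end of the locking lever: 18 mm wide, from 8 mm below to 11 mm above this point, 70 mm from lock_pivot. The handle between is a bar 9 mm thick at the same height.
- press_lever (a joint): Big hand lever on the left flank of the press's head, swinging about a level axis along the press's y: 0 = up (sprung back to here), 1.15 = right down at its stop. Drives the punch down 66 mm per rad. Takes about 3 N at the start and 8 N at the bottom, at the grip.
- press_lever_grip (a point): Middle of the hand lever's black grip, a level bar along the press's y, 24 mm thick and 72 mm long, 170 mm from the lever's axis; 16 degrees above the axis when up, 50 degrees below it when down.
- press_lever_pivot (a point): Point of the hand lever's axis right beside the grip (same y in the press's frame): 40 mm behind the pocket's centre, 238 mm above the counter.
- punch_tip (a point): Lower tip of the punch, 14 mm wide on a 16 mm rod: 155 mm above the counter with the hand lever up, 79 mm with it down, 3 mm over a die that is fully home.

How it is judged:
By the outcome, as a careful person would: the job done as asked, in the order asked, and still so for the second after the job is handed in, with the robot touching nothing.
It also fails if it takes over 72 s, if anything falls off the work surface, if the arm or the gripper's body presses on something with over 40 N, if the wrist force passes 120 N, or if a joint passes its speed limit or range.

### The arm

A 6-joint arm with a two-finger parallel gripper is mounted at the origin on a cart in front of the work surface, level with it; the furniture and walls round the work are solid. World frame = base frame: x ahead of the robot, y to its left, z up, the work surface at z = 0. Lengths are in mm, angles in rad, forces in N, time in s.
With the tool pointing down it reaches from about 350 to 775 mm from the base axis. Payload 7.3 kg.
Tool frame: the origin (TCP) lies midway between the tips of the shut fingers; the grasp point (between the pads) lies 19 mm behind it; z points along the fingers, y is the line along which they close (so a half turn about z gives the same grasp; the last joint's range is limited). The gripper opens to 92 mm and grips with 3 to 60 N. Pads are 19 mm wide; open, the fingers measure 130 mm over their backs; the gripper's body (75 mm by 190 mm) begins 47 mm behind the grasp point.
Start: joints at [1.023, 0.342, 1.524, -0, 1.275, -0.146], TCP at [205.302, 483.214, 226.741] pointing down, gripper open.
Joint ranges: [-2.53, 2.53], [-0.77, 2.02], [0.04, 2.7], [-1, 4.14], [0.28, 2.66], [-3.11, 3.11]. Speed limits (rad/s): [2.57, 2.57, 3.14, 3.14, 3.14, 3.14].

### API

Orientations are given as [roll, pitch, yaw] about the fixed x, y, z axes, in that order (R = Rz(yaw) Ry(pitch) Rx(roll)).
In Python, from plant import bot gives the robot as it stands.
- The arm moves only by the tool servo_tool, never from a script. Its argument "deltas" is a list of rows, each a list of 2 entries, a list of its own where there are three numbers: the shift along the tool's x, y, z in m, then the turn, a rotation vector about the tool's x, y, z in degrees. A call has 1 to 20 rows; each row shifts and turns the commanded pose from where the row before left it, along the tool's axes as they then stand; what a row does not reach is not made up. A row lasts 1/8 s, in which the tool goes at most 62.5 mm and 10.7 degrees, less where a joint would pass 70% of its speed; a pose out of reach is approached as far as the arm can. A call with a gripper value outside its range is refused whole. "fingers" is the opening, from 0 (shut) to 1 (fully open), set as the call begins (left out, the last holds). The fingers move at their own pace and stop on an object; the grip force is fixed at half the most. Time passes only in rows, so rows that do not move let the fingers close. It gives the time, the measured TCP pose, the force, the opening and the grip force at its end, in the units of the state.
- bot.get_obs(): the state, without advancing time (a new reading comes with each control period).
- bot.capture(name): name is "scene" or "top"; returns the picture (420x560x3 uint8, red, green, blue); there is no depth.
- bot.camera_model(name): a dict with "mtx" (3x3 intrinsics, pixels), "xyz" and "rotation" of the camera in the world. Camera axes: x right, y down, z forward; pixel columns grow to the right and rows downward; lengths in mm; the calibration is good to about 2 mm. A picture is of the moment at which its call begins. camera_model takes no time and is no camera call.
- bot.close_job(): hands the job in; it is judged then, once.
The state is a dict: "time": time; "joint_positions": joint angles; "dq": joint speeds; "tau": joint torques, N m; "tool_pos": TCP position; "tcp_rot": TCP orientation; "contact_force": force on the tool from outside, world axes, zero at the start; "moment": the same for the moment, N m; "grip_width": finger opening in mm; "finger_force": force on a finger pad.
Only numpy, scipy, OpenCV 4.12 (cv2) and the standard library are available. Lean on these libraries where they do the work, as an engineer would, in place of code of your own. Each camera call takes 0.05 s, during which the arm holds its last target. There are 200 camera calls.

## Working session

There is one attempt and no reset: what is moved stays moved. The work goes in short steps, Python scripts to look and compute and a tool call to move; the robot and the scene stay as the last step left them, time stands still between calls to the robot, and variables do not carry over. Pictures are saved under pics/ and viewed, at most 10 in all, crops included, and the job is handed in when it is done.

Besides the shell and the picture viewer there is one more tool, called after "Call:" as a command line: name --argument value ..., lists and objects as JSON in quotes. servo_tool: Moves the arm, as the interface text tells. Its arguments: {"type":"object","properties":{"deltas":{"type":"array"},"fingers":{"type":"number"}},"required":["deltas"]}

```bash
ls; mkdir -p pics
python3 - <<'E'
from plant import bot
import cv2
for n in("scene","top"):
    im=bot.capture(n); cv2.imwrite(f"pics/{n}0.png",im[:,:,::-1]); m=bot.camera_model(n); print(n,m)
print(bot.get_obs())
E
```

```text
pics
scene {'mtx': array([[537.92773467,   0.        , 280.07164954],
       [  0.        , 537.92773467, 212.48342427],
       [  0.        ,   0.        ,   1.        ]]), 'xyz': array([ -47.09360237, -233.7814771 ,  868.71923258]), 'rotation': array([-2.29598202,  0.01967282, -0.93518925])}
top {'mtx': array([[453.48190728,   0.        , 277.84544582],
       [  0.        , 453.48190728, 210.82095686],
       [  0.        ,   0.        ,   1.        ]]), 'xyz': array([ 464.44223437,  255.72276106, 1222.89494999]), 'rotation': array([-3.06335003, -0.02117126, -1.55271949])}
{'time': 0.1, 'joint_positions': array([ 1.02301953e+00,  3.42641845e-01,  1.52488871e+00, -3.66267060e-06,
        1.27542890e+00, -1.46002119e-01]), 'dq': array([-0.00039699, -0.00145286, -0.00191475,  0.00067736,  0.00033332,
       -0.00086006]), 'tau': array([ 2.63617840e-04, -4.32006347e+01, -2.44692850e+01,  7.16845924e-02,
        5.27422631e-02, -5.83876295e-05]), 'tool_pos': array([205.09591522, 482.89289041, 226.13172944]), 'tcp_rot': array([-3.14023988e+00, -1.95382334e-04,  2.73981891e+00]), 'contact_force': array([-0.89227722, -0.25026499,  0.23554407]), 'moment': array([0.05512603, 0.01365708, 0.00142263]), 'finger_force': 0.0, 'grip_width': 92.11082762794696}
```

View pics/scene0.png

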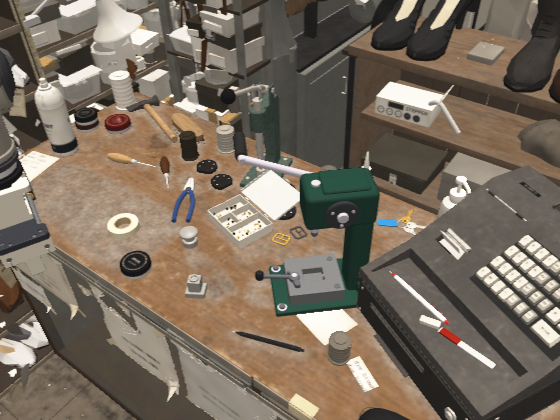

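View pics/top0.png

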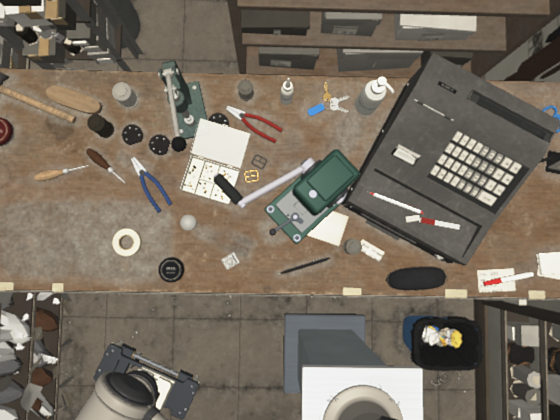

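The scene view shows the post die near (195,287), the round die near (188,237), the press bed near (315,275), the lock knob near (259,275) and the spool near (339,347). In the top view the die is near (230,261). I'll enlarge these areas next.

```bash
cat > h.py <<'E'
import numpy as np, cv2
from scipy.spatial.transform import Rotation as Ro
from plant import bot
def cam(n):
    m=bot.camera_model(n); r=np.array(m["rotation"])
    return m["mtx"],np.array(m["xyz"]),Ro.from_euler("xyz",r).as_matrix()
def ray(n,uv,z):
    K,c,R=cam(n); d=R@np.linalg.solve(K,[uv[0],uv[1],1.]); return c+d*(z-c[2])/d[2]
def proj(n,p):
    K,c,R=cam(n); q=K@(R.T@(np.array(p,float)-c)); return q[:2]/q[2]
def two(u1,u2):
    A=[];b=[]
    for n,uv in(("scene",u1),("top",u2)):
        K,c,R=cam(n); d=R@np.linalg.solve(K,[uv[0],uv[1],1.]); d/=np.linalg.norm(d); P=np.eye(3)-np.outer(d,d); A.append(P); b.append(P@c)
    return np.linalg.lstsq(np.vstack(A),np.hstack(b),rcond=None)[0]
E
python3 - <<'E'
from h import *
s=cv2.imread("pics/scene0.png");t=cv2.imread("pics/top0.png")
def z(im,x,y,w,h,k): return cv2.resize(im[y:y+h,x:x+w],None,fx=k,fy=k,interpolation=cv2.INTER_CUBIC)
cv2.imwrite("pics/c1.png",z(s,240,160,150,160,3.75) if 0 else z(s,230,160,160,160,3.75))
a=z(s,170,260,50,50,8);b=z(t,205,236,50,50,8)
cv2.imwrite("pics/c2.png",np.vstack([np.hstack([a,b])]))
cv2.imwrite("pics/c3.png",z(t,210,140,160,120,5))
print(ray("scene",(195,290),0),ray("top",(230,262),0),ray("scene",(188,240),0),ray("top",(188,222),30))
E
```

```text
[430.83568857 362.4296481    0.        ] [420.91995017 357.11622383   0.        ] [531.76669578 479.25651541   0.        ] [524.36984437 467.30632885  30.        ]
```

View pics/c1.png

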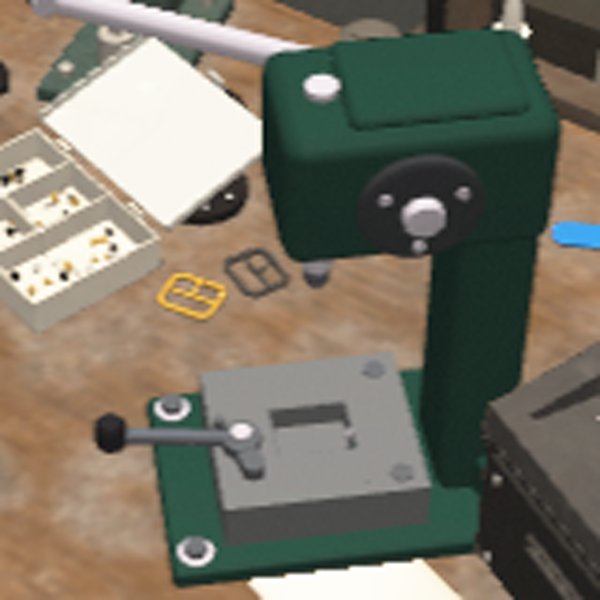

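View pics/c2.png

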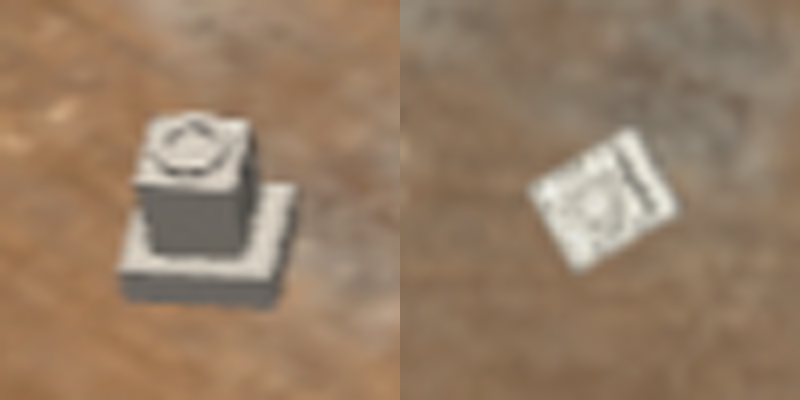

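View pics/c3.png

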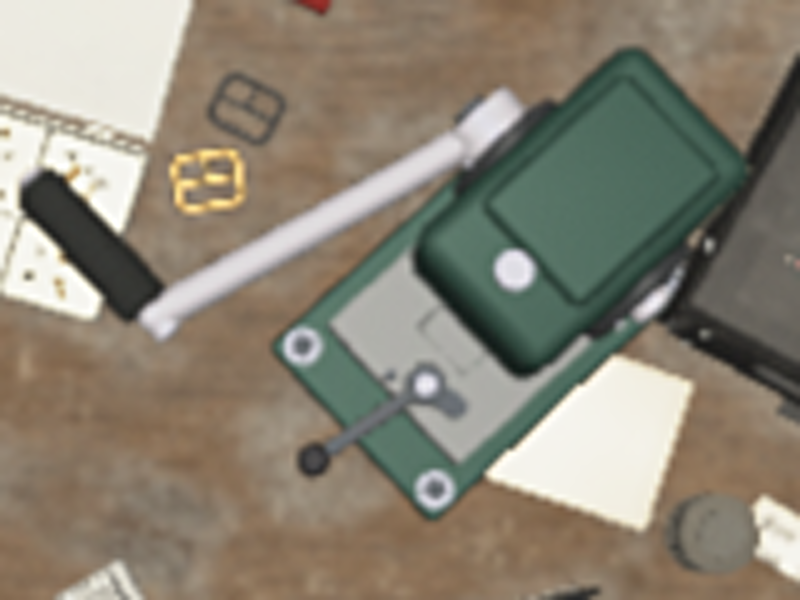

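The crops are sharp. In the scene crop (3.75x, offset 230,160) the bed-top corners are about (203,377), (393,352), (430,490) and (220,513), the pocket is about (268,410) to (355,448), and the knob is (110,432). In the top crop (5x, offset 210,140) the front bed corners are (330,325) and (460,462), the grip runs from (40,180) to (150,305), and the knob is (313,458). In the die crop the foot and post edges are clear.

```bash
cat >> h.py <<'E'
def rigid(L,W):
    L=np.array(L,float)[:,:2];W=np.array(W)[:,:2];l=L-L.mean(0);w=W-W.mean(0)
    a=np.arctan2((l[:,0]*w[:,1]-l[:,1]*w[:,0]).sum(),(l*w).sum());R=np.array([[np.cos(a),-np.sin(a)],[np.sin(a),np.cos(a)]])
    t=W.mean(0)-R@L.mean(0); return t,np.degrees(a),np.linalg.norm((R@L.T).T+t-W,axis=1)
def sub(im,pts,w=3):
    g=cv2.cvtColor(im,cv2.COLOR_BGR2GRAY); p=np.array(pts,np.float32).reshape(-1,1,2).copy()
    return cv2.cornerSubPix(g,p,(w,w),(-1,-1),(3,50,.01)).reshape(-1,2)
E
python3 - <<'E'
from h import *
np.set_printoptions(precision=1,suppress=True)
s=cv2.imread("pics/scene0.png");t=cv2.imread("pics/top0.png")
o=lambda p,k,x,y:(np.array(p,float)+.5)/k-.5+[x,y]
bed=o([(203,377),(393,352),(430,490),(220,513)],3.75,230,160)
L=[(-55,50),(55,50),(55,-50),(-55,-50)]
for q in(bed,sub(s,bed)):
    print("bed scene",*rigid(L,[ray("scene",p,44) for p in q]))
poc=o([(268,410),(348,402),(358,448),(278,456)],3.75,230,160)
Lp=[(-20.75,16.75),(20.75,16.75),(20.75,-16.75),(-20.75,-16.75)]
print("pocket",*rigid(Lp,[ray("scene",p,44) for p in poc]))
bt=o([(330,325),(460,462)],5,210,140)
for q in(bt,sub(t,bt)): print("bed top",*rigid([L[0],L[3]],[ray("top",p,44) for p in q]))
# dies
for n,im,c in(("scene",s,(196,286)),("top",t,(230,261))):
    hsv=cv2.cvtColor(im,cv2.COLOR_BGR2HSV);m=((hsv[...,1]<45)).astype(np.uint8)
    x,y=c;w=np.zeros_like(m);w[y-22:y+22,x-20:x+20]=1;m*=w
    cs,_=cv2.findContours(m,0,1);k=max(cs,key=cv2.contourArea);print(n,cv2.contourArea(k),cv2.minAreaRect(k))
    if n=="top":
        b=cv2.boxPoints(cv2.minAreaRect(k));W=np.array([ray("top",p,15) for p in b]);print(W.mean(0),np.linalg.norm(np.roll(W,1,0)-W,axis=1),[np.degrees(np.arctan2(*(W[(i+1)%4]-W[i])[1::-1])) for i in range(4)])
# scene: foot top corners (frontleft, frontright, backright) & post top
f=o([(120,270),(272,280),(298,185)],8,170,260);W=np.array([ray("scene",p,15) for p in f]);print("foot",W,np.linalg.norm(np.diff(W,axis=0),axis=1))
ring=o([(190,145)],8,170,260)[0];rt=o([(195,203)],8,205,236)[0]
print("ring",ray("scene",ring,48),ray("top",rt,48))
kn=o([(110,432)],3.75,230,160)[0];kt=o([(313,458)],5,210,140)[0];print("knob",two(kn,kt),ray("top",kt,64),ray("scene",kn,55))
for p in((40,185),(148,305)):print("grip",ray("top",o([p],5,210,140)[0],290))
E
```

```text
bed scene [577. 164.] -46.51347465945123 [2.5 2.2 0.1 2.1]
bed scene [578.9 164.1] -45.572329356823396 [2.8 0.4 1.6 1.9]
pocket [578.6 164.1] -46.98260533987349 [1.6 1.6 1.1 1. ]
bed top [576.9 164.9] -45.51653858856836 [0.8 0.8]
bed top [571.8 169.9] -46.637568269056 [1.7 1.7]
scene 360.5 ((196.26800537109375, 286.2760314941406), (19.766841888427734, 23.70232391357422), 10.30484676361084)
top 181.5 ((231.35385131835938, 259.3692321777344), (12.899611473083496, 18.605209350585938), 60.2551155090332)
[428.5 352.5  15. ] [34.  48.9 34.1 48.8] [np.float64(-59.16908245569267), np.float64(-148.86803665255854), np.float64(120.73791373779005), np.float64(31.265029234297778)]
foot [[403.6 363.6  15. ]
 [423.9 329.4  15. ]
 [451.6 345.6  15. ]] [39.8 32.1]
ring [426.3 354.7  48. ] [425.3 355.9  48. ]
knob [503.8 245.9  56.4] [503.3 246.3  64. ] [505.1 246.4  55. ]
grip [606.5 363.3 290. ]
grip [557.5 317.4 290. ]
```

```bash
cat >> h.py <<'E'
def ori(phi,lean):   # heading deg, lean deg; tool y = left of heading
    f,l=np.radians([phi,lean]);z=np.array([np.sin(l)*np.cos(f),np.sin(l)*np.sin(f),-np.cos(l)]);y=np.array([-np.sin(f),np.cos(f),0])
    return np.column_stack([np.cross(y,z),y,z])
def press(p,t=(577.5,164.3),a=-46.3):
    a=np.radians(a);return np.array([t[0]+np.cos(a)*p[0]-np.sin(a)*p[1],t[1]+np.sin(a)*p[0]+np.cos(a)*p[1],p[2]])
def cur():
    o=bot.get_obs();return np.array(o["tool_pos"]),Ro.from_euler("xyz",o["tcp_rot"]).as_matrix(),o
def plan(tcps,R):
    p,R0,o=cur();rv=np.degrees(Ro.from_matrix(R0.T@R).as_rotvec());print("t",o["time"],"rot",rv.round(2),np.linalg.norm(rv).round(1),"F",o["contact_force"].round(1),"q",o["joint_positions"].round(2),"w",round(o["grip_width"],1))
    for q in tcps: d=R.T@(np.array(q)-p);print("move",d.round(1),np.linalg.norm(d).round(1));p=np.array(q)
E
python3 - <<'E'
from h import *
R=ori(-59.5,42);z=R[:,2];g=np.array([426.7,354.9,38])+19*z
print(g,g-110*z);plan([g-110*z,g],R)
E
```

```text
[433.1525796  343.94569359  23.88024832] [395.79553982 407.36536228 105.62617912]
t 0.1 rot [ 13.29 -40.53  34.84] 55.1 F [-0.9 -0.3  0.2] q [ 1.02  0.34  1.52 -0.    1.28 -0.15] w 92.1
move [-39.7 126.  197.9] 237.9
move [  0.  -0. 110.] 110.0
```

Call:
servo_tool --deltas '[[[0,0,0],[2.215,-6.755,5.807]],[[0,0,0],[2.215,-6.755,5.807]],[[0,0,0],[2.215,-6.755,5.807]],[[0,0,0],[2.215,-6.755,5.807]],[[0,0,0],[2.215,-6.755,5.807]],[[0,0,0],[2.215,-6.755,5.807]],[[-0.005,0.016,0.012],[0,0,0]],[[-0.005,0.016,0.012],[0,0,0]],[[-0.005,0.016,0.012],[0,0,0]],[[-0.005,0.016,0.012],[0,0,0]]]' --fingers 1

```text
time: 1.35
tool_pos: [286.3, 474.6, 204.9]
tcp_rot: [3.139, 0.731, 2.1]
contact_force: [-1.0, 0.1, -0.4]
grip_width: 91.8
finger_force: 0.0
```

Run:
```python
from h import *
R=ori(-59.5,42);z=R[:,2];g=np.array([426.7,354.9,38])+19*z
plan([g-110*z,g],R)
```

```text
t 1.35 rot [ 0.05 -0.11 -0.12] 0.2 F [-1.   0.1 -0.4] q [ 1.19  0.71  1.18 -0.56  1.73  0.71] w 91.8
move [-17.9  60.2 149.7] 162.3
move [  0.  -0. 110.] 110.0
```

Call:
servo_tool --deltas '[[[-0.003,0.01,0.025],[0,0,0]],[[-0.003,0.01,0.025],[0,0,0]],[[-0.003,0.01,0.025],[0,0,0]],[[-0.003,0.01,0.025],[0,0,0]],[[-0.003,0.01,0.025],[0,0,0]],[[-0.003,0.01,0.025],[0,0,0]],[[0,0,0],[0,0,0]]]'

```text
time: 2.22
tool_pos: [395.1, 405.9, 104.3]
tcp_rot: [-3.141, 0.733, 2.101]
contact_force: [-1.4, 0.4, -0.2]
grip_width: 91.9
finger_force: 0.0
```

Run:
```python
from h import *
R=ori(-59.5,42);z=R[:,2];g=np.array([426.7,354.9,38])+19*z
plan([g-50*z,g],R)
```

```text
t 2.225 rot [-0.14 -0.   -0.1 ] 0.2 F [-1.4  0.4 -0.2] q [ 1.    0.78  1.36 -0.65  1.43  0.71] w 91.9
move [-0.2  1.3 58.4] 58.4
move [ 0. -0. 50.] 50.0
```

Call:
servo_tool --deltas '[[[0,0.001,0.028],[0,0,0]],[[0,0,0.028],[0,0,0]],[[0,0,0.026],[0,0,0]],[[0,0,0.016],[0,0,0]],[[0,0,0.01],[0,0,0]],[[0,0,0],[0,0,0]],[[0,0,0],[0,0,0]]]'

```text
time: 3.1
tool_pos: [431.5, 346.9, 25.3]
tcp_rot: [3.138, 0.732, 2.101]
contact_force: [-0.2, -0.2, 0.2]
grip_width: 91.4
finger_force: 0.0
```

Call:
servo_tool --deltas '[[[0,0,0],[0,0,0]],[[0,0,0],[0,0,0]],[[0,0,0],[0,0,0]],[[0,0,0],[0,0,0]],[[0,0,0],[0,0,0]],[[0,0,0],[0,0,0]],[[0,0,0],[0,0,0]],[[0,0,0],[0,0,0]]]' --fingers 0

```text
time: 4.1
tool_pos: [431.4, 346.1, 24.7]
tcp_rot: [3.14, 0.732, 2.102]
contact_force: [-1.0, 0.6, -0.6]
grip_width: 23.8
finger_force: 30.0
```

Run:
```python
from h import *
R=ori(-46.3,42);z=R[:,2]
up=lambda h:press((0,0,28+h))+[0,0,38]+19*z
p,_,o=cur();print(p,o["finger_force"])
plan([p+[0,0,90],press((-150,0,130))+19*z,up(45),up(17),up(0)],R)
im=bot.capture("scene");cv2.imwrite("pics/g.png",cv2.resize(im[200:380,100:340,::-1],None,fx=3,fy=3,interpolation=2))
```

```text
[431.3949108  346.14741194  24.74157548] 29.988253712654114
t 4.1 rot [-8.78 -0.03 -9.87] 13.2 F [-1.   0.6 -0.6] q [ 0.9   0.84  1.51 -0.73  1.21  0.78] w 23.8
move [-60.2   0.  -66.9] 90.0
move [-71.5 -20.   62.8] 97.2
move [-98.8   0.  114.5] 151.2
move [18.7  0.  20.8] 28.0
move [11.4  0.  12.6] 17.0
```

View pics/g.png

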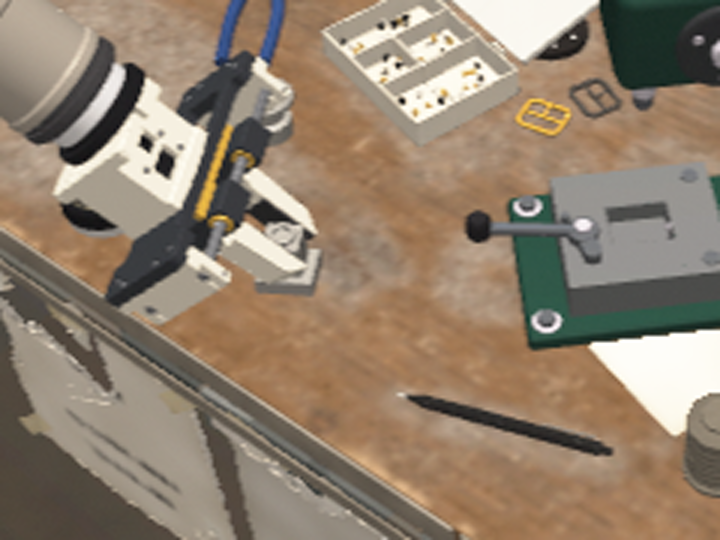

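Picture g shows the die held by its post between the fingers, at about (285,260), with the lock lever knob at (478,226) and the pocket at (640,225). I'll lift, turn 13° and bring it to the front of the press.

```bash
cat >> h.py <<'E'
OFFH,OFFZ=9.97,24.7
def die(x,zb,y=0,lean=42,a=-46.3,**k):
    f=np.radians(a);return press((x,y,zb),a=a,**k)+OFFH*np.array([np.cos(f),np.sin(f),0])+[0,0,OFFZ]
E
python3 - <<'E'
from h import *
p,R0,o=cur();R=ori(-46.3,42)
print(R0.T@np.array([0,0,90]))
plan([p+[0,0,90],die(-110,85),die(-60,85),die(-10,67),die(0,50)],R)
E
```

```text
[-60.17436871   0.11589639 -66.92556999]
t 4.15 rot [-8.78 -0.03 -9.87] 13.2 F [0.4 0.4 1.1] q [ 0.9   0.84  1.51 -0.73  1.21  0.78] w 23.5
move [-60.2   0.  -66.9] 90.0
move [-95.  -20.   92.3] 134.0
move [-37.2  -0.   33.5] 50.0
move [-25.1   0.   46.8] 53.1
move [ 3.9  0.  19.3] 19.7
```

Call:
servo_tool --deltas '[[[-0.006,0,-0.0067],[0,0,0]],[[-0.012,0,-0.0134],[0,0,0]],[[-0.014,0,-0.0155],[0,0,0]],[[-0.014,0,-0.0155],[0,0,0]],[[-0.014,0,-0.0155],[0,0,0]],[[0,0,0],[-2.93,0,-3.29]],[[0,0,0],[-2.93,0,-3.29]],[[0,0,0],[-2.93,0,-3.29]],[[-0.0136,-0.0029,0.0132],[0,0,0]],[[-0.0136,-0.0029,0.0132],[0,0,0]],[[-0.0136,-0.0029,0.0132],[0,0,0]],[[-0.0136,-0.0029,0.0132],[0,0,0]],[[-0.0136,-0.0029,0.0132],[0,0,0]],[[-0.0136,-0.0029,0.0132],[0,0,0]],[[-0.0136,-0.0029,0.0132],[0,0,0]],[[0,0,0],[0,0,0]],[[0,0,0],[0,0,0]]]'

```text
time: 6.28
tool_pos: [508.3, 236.2, 109.3]
tcp_rot: [3.141, 0.732, 2.333]
contact_force: [-0.1, -0.0, -3.6]
grip_width: 23.7
finger_force: 30.0
```

Run:
```python
from h import *
R=ori(-46.3,42)
p,_,o=cur();print(p,o["finger_force"])
plan([die(-60,85),die(-10,67),die(0,50)],R)
im=bot.capture("scene")[:,:,::-1];cv2.imwrite("pics/s2.png",im)
u,v=proj("scene",die(-110,85)).astype(int);x,y=max(u-60,0),max(v-40,0);print(x,y)
cv2.imwrite("pics/s2c.png",cv2.resize(im[y:y+100,x:x+130],None,fx=6,fy=6,interpolation=2))
```

```text
[508.30783011 236.20587048 109.32736679] 29.988831281661987
t 6.275 rot [ 0.02 -0.04 -0.01] 0.0 F [-0.1 -0.  -3.6] q [ 0.68  0.6   1.74 -0.93  0.98  0.53] w 23.7
move [-37.2   0.3  33. ] 49.8
move [-25.1   0.   46.8] 53.1
move [ 3.9  0.  19.3] 19.7
202 217
```

View pics/s2c.png

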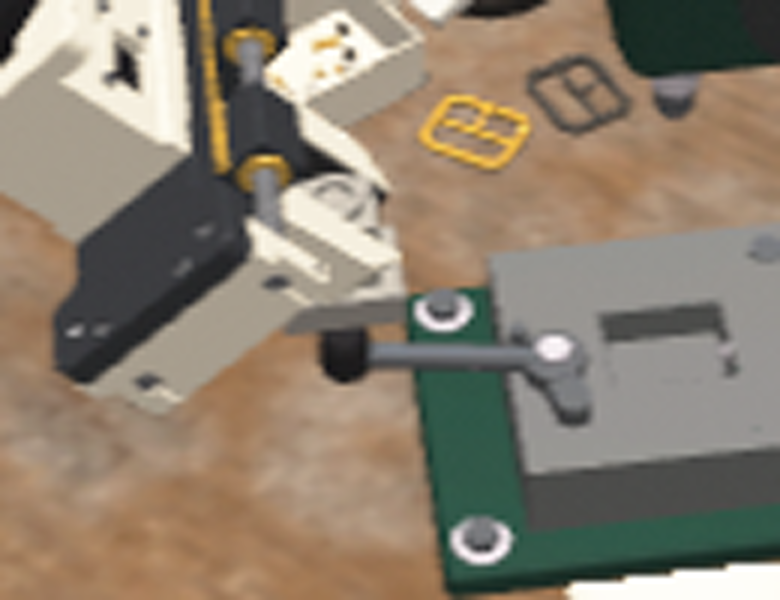

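The picture shows the held foot's near edge from (287,330) to (406,297) and its right-hand corner near (406,297). The knob is at (345,352), the pivot at (555,348) and the pocket's far corners are at (601,314) and (722,303). The lever is still open.

Run:
```python
from h import *
np.set_printoptions(precision=1,suppress=True)
o=lambda p:(np.array(p,float)+.5)/6-.5+[202,217]
f=np.radians(-46.3);Rw=np.array([[np.cos(f),-np.sin(f)],[np.sin(f),np.cos(f)]])
inv=lambda w:Rw.T@(w[:2]-[577.5,164.3])
p=cur()[0];dx=inv(p)-[OFFH,0];print("die est",dx,"corner est",dx+[20,-16])
print("corner top seen",inv(ray("scene",o((406,297)),p[2]-24.7+15)),"bottom",inv(ray("scene",o((408,318)),p[2]-24.7+1.5)))
for n,q,z in(("pocket bl",(722,303),44),("pocket fl",(601,314),44),("pivot",(555,348),60),("knobtop",(345,336),64),("punch",(675,105),155),("bedFL",(490,257),44),("bedFR",(525,474),44)):
    print(n,inv(ray("scene",o(q),z)))
print(proj("scene",press((-20.75,-16.75,44)))*6-[1212,1302],proj("scene",press((20.75,-16.75,44)))*6-[1212,1302])
```

```text
die est [-110.1   -0.2] corner est [-90.1 -16.2]
corner top seen [-89.3 -16.1] bottom [-88.8 -12.9]
pocket bl [22.3 16.8]
pocket fl [-19.8  17.7]
pivot [-39.8  -9.6]
knobtop [-109.     2.3]
punch [0.8 2.8]
bedFL [-54.1  50. ]
bedFR [-55.5 -48.5]
[611.8 387.1] [733.4 373.7]
```

Call:
servo_tool --deltas '[[[-0.0093,0.0002,0.0082],[0,0,0]],[[-0.0093,0.0002,0.0082],[0,0,0]],[[-0.0093,0.0002,0.0083],[0,0,0]],[[-0.0093,0.0001,0.0083],[0,0,0]],[[-0.005,0,0.0094],[0,0,0]],[[-0.005,0,0.0094],[0,0,0]],[[-0.005,0,0.0094],[0,0,0]],[[-0.005,0,0.0094],[0,0,0]],[[-0.005,0,0.0092],[0,0,0]],[[0.001,0,0.005],[0,0,0]],[[0.001,0,0.005],[0,0,0]],[[0.001,0,0.005],[0,0,0]],[[0.0009,0,0.0043],[0,0,0]],[[0,0,0],[0,0,0]],[[0,0,0],[0,0,0]]]'

```text
time: 8.2
tool_pos: [586.7, 163.9, 81.9]
tcp_rot: [-3.129, 0.714, 2.334]
contact_force: [-0.0, 0.7, -2.6]
grip_width: 24.1
finger_force: 30.0
```

Run:
```python
from h import *
np.set_printoptions(precision=1,suppress=True)
R=ori(-46.3,42)
plan([die(0,50),die(0.3,45,y=.4),die(0.3,36,y=.4),die(.3,28,y=.4)],R);print(cur()[0])
im=bot.capture("scene")[:,:,::-1];cv2.imwrite("pics/s3c.png",cv2.resize(im[200:310,255:385],None,fx=5.4,fy=5.4,interpolation=2))
```

```text
t 8.2 rot [-0.7 -1.1  0. ] 1.3 F [-0.   0.7 -2.6] q [ 0.5  0.7  1.7 -1.   0.8  0.4] w 24.1
move [ 2.3 -6.4  7.5] 10.1
move [3.1 0.4 3.9] 5.0
move [6.  0.  6.7] 9.0
move [5.4 0.  5.9] 8.0
[586.7 163.9  81.9]
```

View pics/s3c.png

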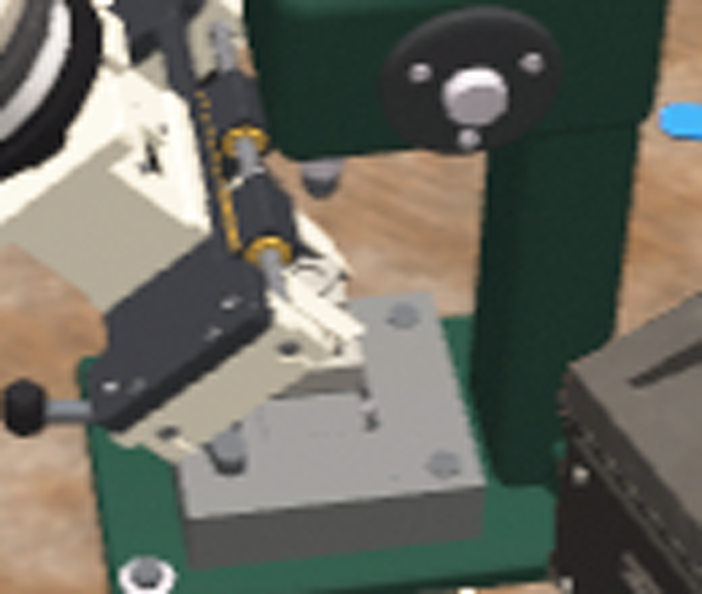

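The picture shows the die hanging short of the pocket. Joint 4 is at its -1 limit, so a 42° lean can't reach here. I'll fit a kinematic model from the recorded poses, pick a smaller lean, and regrasp.

```bash
cat > kin.py <<'E'
from h import *
from scipy.optimize import least_squares
rz=lambda a:Ro.from_euler("z",a).as_matrix(); ry=lambda a:Ro.from_euler("y",a).as_matrix()
def fk(q,k):
    d,a2,a3,Lt,e,c,q6o=k[:7]
    A=rz(q[0]);p=A@[e,0,d];B=A@ry(q[1]);p=p+B@[c,0,a2];C=B@ry(q[2]);p=p+C@[k[7],0,a3];T=C@rz(q[3])@ry(q[4]);p=p+T@[0,0,Lt]
    return p,T@rz(q[5]+q6o)
D=[([1.02302,.34264,1.52489,0,1.27543,-.146],[205.1,482.9,226.1],[-3.14024,0,2.7398]),
([1.19,.71,1.18,-.56,1.73,.71],[286.3,474.6,204.9],[3.139,.731,2.1]),
([1.,.78,1.36,-.65,1.43,.71],[395.1,405.9,104.3],[-3.141,.733,2.101]),
([.9,.84,1.51,-.73,1.21,.78],[431.4,346.1,24.7],[3.14,.732,2.102]),
([.68,.6,1.74,-.93,.98,.53],[508.3,236.2,109.3],[3.141,.732,2.333])]
o=bot.get_obs();D.append((o["joint_positions"],o["tool_pos"],o["tcp_rot"]))
def res(k):
    r=[]
    for q,p,e in D:
        a,b=fk(q,k);r+=list((a-p)/3)+list((b-Ro.from_euler("xyz",e).as_matrix()).ravel()*40)
    return r
s=min((least_squares(res,[d,a,a,L,0,0,w,0]) for d in(0,200) for a in(300,450) for L in(150,250) for w in(0,1.57,3.14,-1.57)),key=lambda s:s.cost)
k=s.x
lo=np.array([-2.53,-.77,.04,-1,.28,-3.11]);hi=np.array([2.53,2.02,2.7,4.14,2.66,3.11])
def ik(p,R,q0=None):
    q0=np.array(o["joint_positions"]) if q0 is None else q0
    f=lambda q:np.r_[(fk(q,k)[0]-p)/3,(fk(q,k)[1]-R).ravel()*40]
    b=least_squares(f,q0);return b.x,b.cost
E
python3 - <<'E'
from kin import *
np.set_printoptions(precision=2,suppress=True)
print(s.cost,k,fk(D[0][0],k)[0],fk(D[-1][0],k)[0],D[-1][1],D[-1][0])
for L in(30,34,36,38,42):
    R=ori(-46.3,L);z=R[:,2]
    for x,y,zb in((0,0,28),(0,0,48),(-20,30,48),(-90,30,80)):
        q,c=ik(press((x,y,zb+38))+19*z,R);print(L,(x,y,zb),q,round(c,2))
E
```

```text
369.71061680993955 [164.87 357.96 304.12 195.8   58.27  45.19   1.57 -32.54] [271.42 444.92 233.23] [574.   158.28  80.37] [586.72 163.88  81.91] [ 0.48  0.65  1.71 -1.    0.85  0.43]
30 (0, 0, 28) [ 0.42  0.7   1.64 -0.75  0.76  0.2 ] 0.0
30 (0, 0, 48) [ 0.42  0.67  1.63 -0.72  0.79  0.16] 0.0
30 (-20, 30, 48) [ 0.47  0.72  1.52 -0.69  0.86  0.15] 0.0
30 (-90, 30, 80) [ 0.58  0.63  1.58 -0.65  0.94  0.22] 0.0
34 (0, 0, 28) [ 0.43  0.71  1.66 -0.87  0.77  0.31] 0.0
34 (0, 0, 48) [ 0.43  0.67  1.65 -0.83  0.8   0.26] 0.0
34 (-20, 30, 48) [ 0.48  0.73  1.54 -0.79  0.86  0.24] 0.0
34 (-90, 30, 80) [ 0.6   0.64  1.59 -0.74  0.95  0.29] 0.0
36 (0, 0, 28) [ 0.44  0.71  1.67 -0.92  0.78  0.36] 0.0
36 (0, 0, 48) [ 0.44  0.68  1.66 -0.89  0.8   0.31] 0.0
36 (-20, 30, 48) [ 0.49  0.73  1.55 -0.84  0.87  0.29] 0.0
36 (-90, 30, 80) [ 0.61  0.64  1.6  -0.79  0.96  0.33] 0.0
38 (0, 0, 28) [ 0.45  0.71  1.68 -0.97  0.79  0.41] 0.0
38 (0, 0, 48) [ 0.45  0.68  1.67 -0.94  0.81  0.36] 0.0
38 (-20, 30, 48) [ 0.5   0.73  1.56 -0.88  0.88  0.33] 0.0
38 (-90, 30, 80) [ 0.62  0.65  1.6  -0.83  0.97  0.37] 0.0
42 (0, 0, 28) [ 0.47  0.72  1.69 -1.07  0.82  0.51] 0.0
42 (0, 0, 48) [ 0.47  0.69  1.69 -1.04  0.84  0.46] 0.0
42 (-20, 30, 48) [ 0.51  0.74  1.58 -0.98  0.9   0.42] 0.0
42 (-90, 30, 80) [ 0.64  0.66  1.62 -0.91  0.99  0.44] 0.0
```

```bash
sed -i 's/p=A@\[e,0,d\]/p=A@[e,k[8],d]/; s/C@\[k\[7\],0,a3\]/C@[k[7],0,a3]/; s/T@\[0,0,Lt\]/T@[k[9],k[10],Lt]/; s/\[d,a,a,L,0,0,w,0\]/[d,a,a,L,0,0,w,0,50,0,0]/' kin.py
python3 - <<'E'
from kin import *
np.set_printoptions(precision=2,suppress=True)
print(s.cost,k); [print(fk(q,k)[0]-p) for q,p,e in D]
for L in(34,36,38,42):
    R=ori(-46.3,L);z=R[:,2]
    for x,y,zb in((0,0,28),(0,0,48),(-20,30,48),(-90,30,80),(-190,20,0)):
        q,c=ik(press((x,y,zb+38))+19*z,R);print(L,(x,y,zb),q,round(c,2))
E
```

```text
0.4760946199201902 [220.85 513.29 376.78 316.63   2.42   2.92   1.57  52.78  76.46   2.94
  -0.09]
[ 0.06  0.05 -0.04]
[ 0.03 -0.02  0.55]
[ 0.2  -0.48 -0.95]
[-0.58  0.77  0.08]
[-0.26  0.12 -1.03]
[ 0.42 -0.57  1.38]
34 (0, 0, 28) [ 0.41  0.66  1.72 -0.89  0.74  0.32] 0.0
34 (0, 0, 48) [ 0.41  0.63  1.71 -0.85  0.77  0.27] 0.0
34 (-20, 30, 48) [ 0.46  0.66  1.64 -0.81  0.83  0.26] 0.0
34 (-90, 30, 80) [ 0.59  0.61  1.64 -0.75  0.93  0.3 ] 0.0
34 (-190, 20, 0) [ 0.76  0.73  1.7  -0.8   0.9   0.57] 0.0
36 (0, 0, 28) [ 0.43  0.67  1.73 -0.95  0.75  0.38] 0.0
36 (0, 0, 48) [ 0.43  0.64  1.72 -0.91  0.78  0.33] 0.0
36 (-20, 30, 48) [ 0.48  0.67  1.65 -0.86  0.84  0.32] 0.0
36 (-90, 30, 80) [ 0.6   0.62  1.64 -0.8   0.94  0.34] 0.0
36 (-190, 20, 0) [ 0.78  0.74  1.7  -0.83  0.92  0.61] 0.0
38 (0, 0, 28) [ 0.44  0.68  1.74 -1.    0.77  0.45] 0.0
38 (0, 0, 48) [ 0.44  0.65  1.73 -0.96  0.79  0.39] 0.0
38 (-20, 30, 48) [ 0.49  0.68  1.65 -0.91  0.85  0.37] 0.0
38 (-90, 30, 80) [ 0.62  0.62  1.65 -0.84  0.95  0.39] 0.0
38 (-190, 20, 0) [ 0.8   0.75  1.69 -0.87  0.94  0.65] 0.0
42 (0, 0, 28) [ 0.47  0.7   1.75 -1.1   0.8   0.56] 0.0
42 (0, 0, 48) [ 0.47  0.67  1.75 -1.07  0.82  0.51] 0.0
42 (-20, 30, 48) [ 0.52  0.7   1.67 -1.01  0.87  0.48] 0.0
42 (-90, 30, 80) [ 0.64  0.65  1.66 -0.93  0.98  0.48] 0.0
42 (-190, 20, 0) [ 0.82  0.78  1.69 -0.93  0.98  0.72] 0.0
```

Run:
```python
from h import *
np.set_printoptions(precision=1,suppress=True)
R=ori(-46.3,42);p,R0,o=cur()
d=R0.T@(die(-60,85)-p);print("in current axes to -15,70:",R0.T@(die(-15,70,y=4)-p),"then",R0.T@(die(-60,88)-die(-15,70,y=4)))
plan([die(-60,88),die(-190,88,y=20),die(-190,2,y=20)],R)
```

```text
in current axes to -15,70: [  0.5  -2.6 -17.3] then [ 22.2  -4.5 -43. ]
t 8.25 rot [-0.7 -1.1  0. ] 1.3 F [ 0.7 -0.4 -3.4] q [ 0.5  0.7  1.7 -1.   0.8  0.4] w 23.8
move [ 21.5  -6.4 -60.8] 64.8
move [ 96.6  20.  -87. ] 131.5
move [57.5  0.  63.9] 86.0
```

Call:
servo_tool --deltas '[[[0,-0.001,-0.006],[0,0,0]],[[0,-0.001,-0.011],[0,0,0]],[[0.0055,-0.001,-0.0107],[0,0,0]],[[0.0055,-0.001,-0.0107],[0,0,0]],[[0.0055,-0.001,-0.0107],[0,0,0]],[[0.0055,-0.001,-0.0107],[0,0,0]],[[0,0,0],[-0.7,-1.1,0]],[[0.0138,0.0029,-0.0124],[0,0,0]],[[0.0138,0.0029,-0.0124],[0,0,0]],[[0.0138,0.0029,-0.0124],[0,0,0]],[[0.0138,0.0029,-0.0124],[0,0,0]],[[0.0138,0.0029,-0.0124],[0,0,0]],[[0.0138,0.0029,-0.0124],[0,0,0]],[[0.0138,0.0029,-0.0124],[0,0,0]],[[0,0,0],[0,0,0]],[[0,0,0],[0,0,0]]]'

```text
time: 10.25
tool_pos: [469.4, 308.4, 112.5]
tcp_rot: [-3.141, 0.733, 2.334]
contact_force: [-0.4, -0.4, -2.9]
grip_width: 23.9
finger_force: 30.0
```

Run:
```python
from h import *
np.set_printoptions(precision=2,suppress=True)
plan([die(-190,10,y=20),die(-190,0,y=20)],ori(-46.3,42));print(cur()[0])
```

```text
t 10.25 rot [-0.04  0.02  0.02] 0.0 F [-0.4 -0.4 -2.9] q [ 0.83  0.63  1.64 -0.84  1.1   0.55] w 23.9
move [52.9 -1.4 57. ] 77.8
move [6.7 0.  7.4] 10.0
[469.37 308.37 112.51]
```

Call:
servo_tool --deltas '[[[0.0134,0,0.0149],[0,0,0]],[[0.0134,0,0.0149],[0,0,0]],[[0.0134,0,0.0149],[0,0,0]],[[0.01,0,0.0111],[0,0,0]],[[0.0047,0,0.0052],[0,0,0]],[[0.0027,0,0.003],[0,0,0]],[[0,0,0],[0,0,0]],[[0,0,0],[0,0,0]]]'

```text
time: 11.25
tool_pos: [469.6, 308.7, 27.0]
tcp_rot: [3.141, 0.733, 2.333]
contact_force: [0.8, 0.4, -2.9]
grip_width: 23.6
finger_force: 30.0
```

Call:
servo_tool --deltas '[[[0.001,0,0.0011],[0,0,0]],[[0.0007,0,0.0007],[0,0,0]],[[0,0,0],[0,0,0]]]'

```text
time: 11.62
tool_pos: [469.5, 308.6, 24.7]
tcp_rot: [3.141, 0.734, 2.333]
contact_force: [-2.9, -0.3, 4.2]
grip_width: 23.8
finger_force: 30.0
```

Call:
servo_tool --deltas '[[[0,0,0],[0,0,0]],[[0,0,0],[0,0,0]],[[0,0,0],[0,0,0]],[[0,0,0],[0,0,0]]]' --fingers 0.6

```text
time: 12.12
tool_pos: [469.4, 308.5, 23.9]
tcp_rot: [-3.141, 0.733, 2.334]
contact_force: [-0.7, -0.2, -0.0]
grip_width: 54.3
finger_force: 0.0
```

Run:
```python
from h import *
np.set_printoptions(precision=2,suppress=True)
h=np.array([np.cos(np.radians(-46.3)),np.sin(np.radians(-46.3)),0])
d=np.array([469.5,308.6,0])-OFFH*h;R=ori(-46.3,35);print(d)
g=d+[0,0,38.5]+19*R[:,2];print(g);plan([g],R)
im=bot.capture("scene")[:,:,::-1]
u,v=proj("scene",d).astype(int);print(u,v)
cv2.imwrite("pics/s4c.png",cv2.resize(im[v-50:v+30,u-50:u+50],None,fx=6,fy=6,interpolation=2))
```

```text
[462.61 315.81   0.  ]
[470.14 307.93  22.94]
t 12.125 rot [-0.03  7.    0.  ] 7.0 F [-0.7 -0.2 -0. ] q [ 0.83  0.78  1.68 -0.93  0.99  0.72] w 54.3
move [-0.2  0.2  1.3] 1.3
221 290
```

View pics/s4c.png

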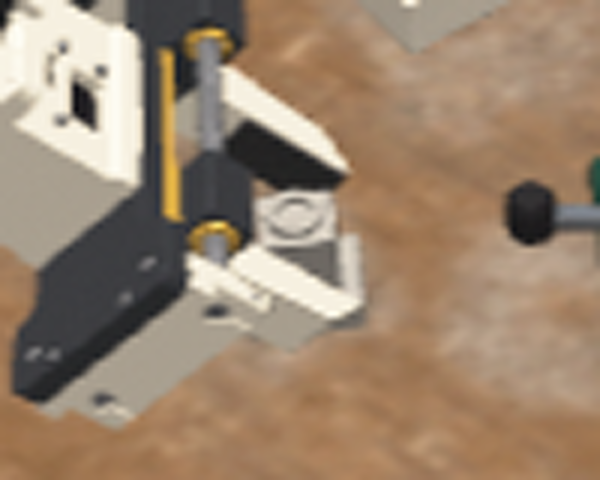

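The last crop shows the die standing upright, with its ring at (295,215), and the open fingers clear of it. I'll tilt to a 35° lean.

Call:
servo_tool --deltas '[[[0,0,0],[0,7,0]],[[0,0,0.0013],[0,0,0]],[[0,0,0],[0,0,0]]]'

```text
time: 12.55
tool_pos: [469.7, 307.5, 22.7]
tcp_rot: [-3.14, 0.613, 2.333]
contact_force: [-1.1, -0.1, 0.2]
grip_width: 55.2
finger_force: 0.0
```

Run:
```python
from h import *
np.set_printoptions(precision=2,suppress=True)
print(ray("scene",(295.5/6-.5+171,215.5/6-.5+240),48))
plan([np.array([470.14,307.93,22.94])],ori(-46.3,35));print(cur()[0])
```

```text
[462.19 314.83  48.  ]
t 12.55 rot [-0.07  0.11 -0.01] 0.1 F [-1.1 -0.1  0.2] q [ 0.77  0.73  1.69 -0.81  0.91  0.59] w 55.2
move [-0.1  0.6 -0.2] 0.6
[469.75 307.51  22.75]
```

Call:
servo_tool --deltas '[[[0,0,0],[0,0,0]],[[0,0,0],[0,0,0]],[[0,0,0],[0,0,0]],[[0,0,0],[0,0,0]],[[0,0,0],[0,0,0]],[[0,0,0],[0,0,0]]]' --fingers 0

```text
time: 13.3
tool_pos: [469.8, 308.1, 22.8]
tcp_rot: [-3.141, 0.611, 2.333]
contact_force: [-0.3, 0.7, -0.8]
grip_width: 24.1
finger_force: 30.0
```

```bash
sed -i 's/^OFFH,OFFZ=.*/OFFH,OFFZ=10.5,22.7/' h.py
python3 - <<'E'
from h import *
np.set_printoptions(precision=2,suppress=True)
p=cur()[0];print(p);plan([p+[0,0,80],die(-90,80,y=30),die(-20,48,y=30),die(.3,48,y=.4),die(.3,44,y=.4),die(.3,28,y=.4)],ori(-46.3,35))
E
```

```text
[469.75 308.05  22.76]
t 13.3 rot [-0.02 -0.02 -0.  ] 0.0 F [-0.3  0.7 -0.8] q [ 0.77  0.73  1.69 -0.81  0.91  0.58] w 24.1
move [-45.9   0.  -65.5] 80.0
move [-81.    8.6  56.8] 99.2
move [-39.   -0.   66.4] 77.0
move [-16.6 -29.6  11.6] 35.9
move [2.3 0.  3.3] 4.0
move [ 9.2  0.  13.1] 16.0
```

Call:
servo_tool --deltas '[[[-0.0069,0,-0.0098],[0,0,0]],[[-0.0092,0,-0.0131],[0,0,0]],[[-0.0115,0,-0.0164],[0,0,0]],[[-0.0115,0,-0.0164],[0,0,0]],[[-0.0069,0,-0.0098],[0,0,0]],[[-0.0162,0.0017,0.0114],[0,0,0]],[[-0.0162,0.0017,0.0114],[0,0,0]],[[-0.0162,0.0017,0.0114],[0,0,0]],[[-0.0162,0.0017,0.0113],[0,0,0]],[[-0.0162,0.0018,0.0113],[0,0,0]],[[-0.0065,0,0.0111],[0,0,0]],[[-0.0065,0,0.0111],[0,0,0]],[[-0.0065,0,0.0111],[0,0,0]],[[-0.0065,0,0.0111],[0,0,0]],[[-0.0065,0,0.011],[0,0,0]],[[-0.0065,0,0.011],[0,0,0]],[[0,0,0],[0,0,0]]]'

```text
time: 15.42
tool_pos: [593.1, 190.7, 70.3]
tcp_rot: [-3.14, 0.611, 2.333]
contact_force: [-0.8, 0.4, -2.5]
grip_width: 23.5
finger_force: 30.0
```

Run:
```python
from h import *
np.set_printoptions(precision=2,suppress=True)
p=cur()[0];print(p);plan([die(.3,48,y=.4),die(.3,44,y=.4),die(.3,28,y=.4)],ori(-46.3,35))
```

```text
[593.11 190.67  70.29]
t 15.425 rot [-0.11 -0.01 -0.03] 0.1 F [-0.8  0.4 -2.5] q [ 0.47  0.67  1.64 -0.84  0.83  0.29] w 23.5
move [-15.9 -29.1  10.6] 34.8
move [2.3 0.  3.3] 4.0
move [ 9.2  0.  13.1] 16.0
```

Call:
servo_tool --deltas '[[[-0.004,-0.0073,0.0027],[0,0,0]],[[-0.004,-0.0073,0.0027],[0,0,0]],[[-0.004,-0.0073,0.0026],[0,0,0]],[[-0.0039,-0.0072,0.0026],[0,0,0]],[[0,0,0],[0,0,0]],[[0,0,0],[0,0,0]]]'

```text
time: 16.18
tool_pos: [585.2, 157.8, 71.4]
tcp_rot: [3.141, 0.611, 2.333]
contact_force: [-0.8, -0.1, -2.9]
grip_width: 23.6
finger_force: 30.0
```

Run:
```python
from h import *
np.set_printoptions(precision=2,suppress=True)
p=cur()[0];print(p);plan([die(.3,48,y=.4),die(.3,44,y=.4),die(.3,28,y=.4)],ori(-46.3,35))
im=bot.capture("scene")[:,:,::-1];cv2.imwrite("pics/s5c.png",cv2.resize(im[215:295,280:380],None,fx=7,fy=7,interpolation=2))
```

```text
[585.18 157.82  71.44]
t 16.175 rot [-0.    0.01 -0.02] 0.0 F [-0.8 -0.1 -2.9] q [ 0.42  0.63  1.71 -0.88  0.78  0.3 ] w 23.6
move [-0.2 -0.7  1.1] 1.3
move [2.3 0.  3.3] 4.0
move [ 9.2  0.  13.1] 16.0
```

View pics/s5c.png

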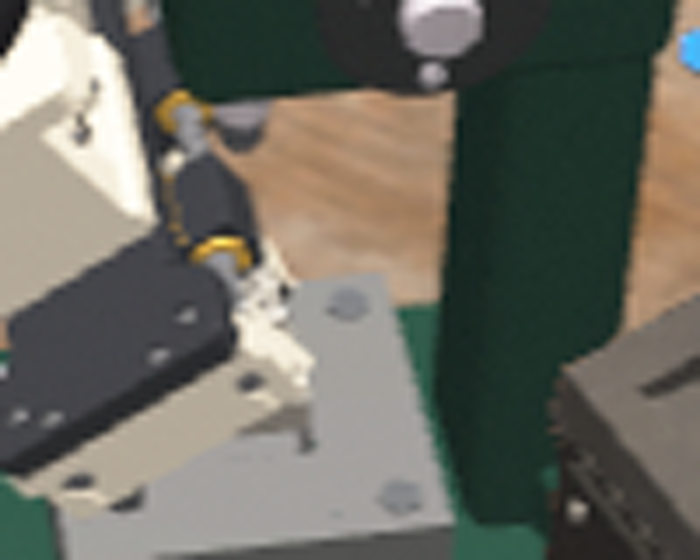

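The tenth and last picture shows the held foot just above the pocket's mouth, at about (300,425), with nothing touching. I'll go down under force feedback from here.

Call:
servo_tool --deltas '[[[0,-0.0007,0.001],[0,0,0]],[[0.0011,0,0.0016],[0,0,0]],[[0.0009,0,0.0013],[0,0,0]],[[0.0006,0,0.0008],[0,0,0]],[[0.0006,0,0.0008],[0,0,0]],[[0,0,0],[0,0,0]]]'

```text
time: 16.98
tool_pos: [584.8, 156.8, 64.9]
tcp_rot: [-3.141, 0.611, 2.334]
contact_force: [-0.4, 0.9, -2.8]
grip_width: 23.5
finger_force: 30.0
```

Call:
servo_tool --deltas '[[[0.0006,0,0.0008],[0,0,0]],[[0.0006,0,0.0008],[0,0,0]],[[0.0006,0,0.0008],[0,0,0]],[[0,0,0],[0,0,0]]]'

```text
time: 17.48
tool_pos: [584.7, 156.9, 61.9]
tcp_rot: [-3.141, 0.611, 2.334]
contact_force: [-0.1, -0.2, -3.0]
grip_width: 23.9
finger_force: 30.0
```

Bottom at 39.2 with no side force, so the foot is in the pocket. Next comes the ball.

Call:
servo_tool --deltas '[[[0.0006,0,0.0008],[0,0,0]],[[0.0006,0,0.0008],[0,0,0]],[[0.0006,0,0.0008],[0,0,0]],[[0.0006,0,0.0008],[0,0,0]],[[0,0,0],[0,0,0]]]'

```text
time: 18.1
tool_pos: [584.6, 157.2, 57.9]
tcp_rot: [-3.141, 0.611, 2.333]
contact_force: [-1.9, 1.4, -1.5]
grip_width: 23.5
finger_force: 30.0
```

Call:
servo_tool --deltas '[[[0.0006,0,0.0008],[0,0,0]],[[0.0006,0,0.0008],[0,0,0]],[[0.0006,0,0.0008],[0,0,0]],[[0,0,0],[0,0,0]]]'

```text
time: 18.6
tool_pos: [584.4, 157.2, 54.5]
tcp_rot: [-3.141, 0.61, 2.334]
contact_force: [-0.8, 2.2, -3.1]
grip_width: 23.5
finger_force: 30.0
```

Call:
servo_tool --deltas '[[[0.0006,0,0.0008],[0,0,0]],[[0.0006,0,0.0008],[0,0,0]],[[0.0006,0,0.0008],[0,0,0]],[[0,0,0],[0,0,0]]]'

```text
time: 19.1
tool_pos: [584.5, 157.2, 51.7]
tcp_rot: [-3.141, 0.611, 2.334]
contact_force: [-1.3, 2.5, -3.9]
grip_width: 24.0
finger_force: 30.0
```

Call:
servo_tool --deltas '[[[0.0005,0,0.0007],[0,0,0]],[[0.0003,0,0.0004],[0,0,0]],[[0,0,0],[0,0,0]]]'

```text
time: 19.48
tool_pos: [584.6, 157.1, 50.8]
tcp_rot: [-3.141, 0.611, 2.333]
contact_force: [-2.3, 1.4, -0.1]
grip_width: 23.7
finger_force: 30.0
```

Call:
servo_tool --deltas '[[[0.0004,0,0.0006],[0,0,0]],[[0.0004,0,0.0006],[0,0,0]],[[0,0,0],[0,0,0]],[[0,0,0],[0,0,0]]]'

```text
time: 19.98
tool_pos: [584.6, 157.1, 50.7]
tcp_rot: [3.141, 0.613, 2.333]
contact_force: [-9.3, 4.0, 10.0]
grip_width: 24.1
finger_force: 30.0
```

The force rose to 13 N with the TCP at 50.7, which matches the computed home height (28 + 22.7). The die is home, so I'll release and back off.

Call:
servo_tool --deltas '[[[0,0,0],[0,0,0]],[[0,0,0],[0,0,0]],[[0,0,0],[0,0,0]],[[0,0,-0.01],[0,0,0]],[[0,0,-0.02],[0,0,0]],[[0,0,-0.03],[0,0,0]],[[0,0,-0.03],[0,0,0]],[[0,0,-0.03],[0,0,0]],[[0,0,0],[0,0,0]]]' --fingers 0.5

```text
time: 21.1
tool_pos: [537.1, 208.9, 150.1]
tcp_rot: [3.136, 0.612, 2.333]
contact_force: [-0.3, -0.3, 0.1]
grip_width: 45.6
finger_force: 0.0
```

Run:
```python
from kin import *
np.set_printoptions(precision=2,suppress=True)
f=np.radians(-46.3);Rw=np.array([[np.cos(f),-np.sin(f)],[np.sin(f),np.cos(f)]])
inv=lambda w:Rw.T@(w[:2]-[577.5,164.3])
for z in(0,60,120):print("reg",z,inv(ray("top",(343.6,202),z)),"spool",inv(ray("top",(352,246),55)))
print("reg scene",[inv(ray("scene",(360.5,292),z)) for z in(0,50,100)])
im=bot.capture("scene")[:,:,::-1];cv2.imwrite("pics/s6.png",im)
t=bot.capture("top")[:,:,::-1];cv2.imwrite("pics/t6.png",t)
# die ring/post top bright blob in pocket: post-top expected px home vs half way
for zb in(28,36): print(zb,[proj("scene",press((x,y,zb+44))).round(1) for x,y in((-13,-12),(13,-12),(-13,12))])
g=cv2.cvtColor(im,cv2.COLOR_BGR2GRAY)[245:292,300:336:1];print(g[::3,::3])
p=cur()[0];print(p)
for off in(0,40):
    R=ori(-46.3+off,35);n=-R[:,1]
    for a in(-9,30,60,85):
        r=np.radians(a);kn=np.array([-40-70*np.cos(r),-8-70*np.sin(r)])
        P=press((kn[0],kn[1],54))-n*28;q,c=ik(P,R,np.array(bot.get_obs()["joint_positions"]));print(off,a,kn,P,q,round(c,2))
```

```text
reg 0 [ 87.78 -68.85] spool [  15.19 -164.17]
reg 60 [ 76.4  -66.38] spool [  15.19 -164.17]
reg 120 [ 65.02 -63.92] spool [  15.19 -164.17]
reg scene [array([ 97.44, -24.1 ]), array([ 83.56, -64.54]), array([  69.68, -104.97])]
28 [array([307.6, 270. ]), array([320.5, 268.6]), array([305.6, 261.2])]
36 [array([307.6, 267.2]), array([320.6, 265.8]), array([305.7, 258.5])]
[[136 143 140 144 143 141 147 152 147 149 137 131]
 [136 130 137 151 149 160 161 167 160 146 138 142]
 [146 137 138 154 161 143 146 159 156 162 153 160]
 [147 143 158 159 160 149 145 149 156 157 155 155]
 [154 155 157 156 157 156 157 157 158 140 129 157]
 [157 157 157 169 219 199 170 157 157 147 127 156]
 [157 157 171 203 218 195 197 157 156 157 157 156]
 [157 157 131 139 214 172 217 153 157 158 157 157]
 [155 141  86 197 138 103 109 146 157 158 157 158]
 [157 205 127 109 109 109 108 183 157 158 157 157]
 [157 182 176 108 109 109 109 216 150 158 157 158]
 [157 171 216 129 161 178 216 216  94 157 157 157]
 [149 149 160 146 158 158 157 157 157 157 158 157]
 [127 158 157 157 157 157 157 158 157 158 158 157]
 [133 157 157 157 158 158 157 158 158 158 157 158]
 [158 158 157 157 157 158 157 158 158 157 157 156]]
[536.75 207.21 147.56]
0 -9 [-109.14    2.95] [524.47 264.59  54.  ] [ 0.65  0.69  1.67 -0.82  0.9   0.45] 0.0
0 30 [-100.62  -43.  ] [497.14 226.68  54.  ] [ 0.62  0.63  1.8  -0.88  0.83  0.51] 0.0
0 60 [-75.   -68.62] [496.32 190.46  54.  ] [ 0.56  0.61  1.87 -0.94  0.77  0.53] 0.0
0 85 [-46.1  -77.73] [509.69 163.27  54.  ] [ 0.5   0.6   1.89 -0.97  0.74  0.51] 0.0
40 -9 [-109.14    2.95] [507.3  273.07  54.  ] [ 0.56  0.55  2.02 -1.38  0.37  0.37] 0.0
40 30 [-100.62  -43.  ] [479.97 235.17  54.  ] [ 0.52  0.51  2.14 -1.63  0.35  0.6 ] 0.0
40 60 [-75.   -68.62] [479.15 198.94  54.  ] [ 0.43  0.49  2.2  -1.84  0.31  0.75] 0.0
40 85 [-46.1  -77.73] [492.52 171.76  54.  ] [ 0.35  0.48  2.22 -1.99  0.28  0.82] 0.0
```

```bash
cat >> h.py <<'E'
RL=ori(-46.3,20)@Ro.from_euler("z",-42,degrees=True).as_matrix()
N=np.array([np.sin(np.radians(40)),-np.cos(np.radians(40))])
def kpt(a,off,z=56):
    r=np.radians(a);kn=np.array([-40-70*np.cos(r),-8-70*np.sin(r)])-N*off
    return press((kn[0],kn[1],z))
E
python3 - <<'E'
from kin import *
np.set_printoptions(precision=2,suppress=True)
f=np.radians(-46.3);Rw=np.array([[np.cos(f),-np.sin(f)],[np.sin(f),np.cos(f)]])
print("n press",Rw.T@(-RL[:2,1]),RL[2,1])
for a in(-9,30,60,85): print(ik(kpt(a,25),RL,np.array(bot.get_obs()["joint_positions"])))
plan([kpt(-9,42,120),kpt(-9,42),kpt(-9,24)]+[kpt(a,22) for a in(0,12,24,36,48,58,68)],RL)
E
```

```text
n press [ 0.63 -0.74] -0.2288561458904483
(array([ 0.54,  0.61,  1.66, -0.47,  0.84, -0.64]), np.float64(3.690148881404894e-27))
(array([ 0.51,  0.56,  1.79, -0.5 ,  0.76, -0.63]), np.float64(3.5067895654915415e-27))
(array([ 0.44,  0.53,  1.85, -0.52,  0.71, -0.67]), np.float64(2.8103677183960605e-25))
(array([ 0.38,  0.52,  1.86, -0.52,  0.69, -0.72]), np.float64(1.6901497542369212e-23))
t 21.2 rot [ -5.49  14.32 -41.73] 44.5 F [ 0.3  0.2 -0.2] q [ 0.55  0.5   1.68 -0.75  0.96  0.23] w 45.7
move [37.4 80.7 -0.4] 88.9
move [16.3 14.6 60.1] 64.0
move [  1.1 -17.5   4. ] 18.0
move [ 8.1 -9.5  0.1] 12.5
move [  8.7 -11.8   0.5] 14.6
move [  6.2 -13.2   1.5] 14.6
move [  3.4 -14.    2.5] 14.6
move [  0.4 -14.2   3.3] 14.6
move [ -1.9 -11.6   3.3] 12.2
move [ -3.9 -11.    3.7] 12.2
```

Call:
servo_tool --deltas '[[[0.0161,0.0058,0.0006],[0,0,0]],[[0.0161,0.0058,0.0006],[0,0,0]],[[0.0161,0.0058,0.0006],[0,0,0]],[[0.0161,0.0058,0.0006],[0,0,0]],[[0.0161,0.0058,0.0006],[0,0,0]],[[0.0161,0.0058,0.0006],[0,0,0]],[[0,0,0],[-1.1,2.86,-8.35]],[[0,0,0],[-1.1,2.86,-8.35]],[[0,0,0],[-1.1,2.86,-8.35]],[[0,0,0],[-1.1,2.86,-8.35]],[[0,0,0],[-1.1,2.86,-8.35]],[[0,0,0],[0,0,0]]]' --fingers 0

```text
time: 22.7
tool_pos: [509.7, 286.7, 89.2]
tcp_rot: [-2.903, 0.259, 3.095]
contact_force: [-0.2, -0.5, -0.4]
grip_width: 0.6
finger_force: 0.0
```

Run:
```python
from h import *
np.set_printoptions(precision=2,suppress=True)
plan([kpt(-9,42),kpt(-9,24)]+[kpt(a,22) for a in(0,12,24,36,48,58,68)],RL);print(cur()[0])
```

```text
t 22.7 rot [-0.02  0.05 -0.19] 0.2 F [-0.2 -0.5 -0.4] q [ 0.56  0.58  1.6  -0.43  0.93 -0.67] w 0.6
move [ 9.2  7.8 30.9] 33.2
move [  1.1 -17.5   4. ] 18.0
move [ 8.1 -9.5  0.1] 12.5
move [  8.7 -11.8   0.5] 14.6
move [  6.2 -13.2   1.5] 14.6
move [  3.4 -14.    2.5] 14.6
move [  0.4 -14.2   3.3] 14.6
move [ -1.9 -11.6   3.3] 12.2
move [ -3.9 -11.    3.7] 12.2
[509.66 286.7   89.21]
```

Call:
servo_tool --deltas '[[[0.0031,0.0026,0.0103],[0,0,0]],[[0.0031,0.0026,0.0103],[0,0,0]],[[0.003,0.0026,0.0103],[0,0,0]],[[0.0005,-0.0087,0.002],[0,0,0]],[[0.0006,-0.0088,0.002],[0,0,0]],[[0.0041,-0.0048,0],[0,0,0]],[[0.004,-0.0047,0.0001],[0,0,0]],[[0.0043,-0.0059,0.0002],[0,0,0]],[[0.0044,-0.0059,0.0003],[0,0,0]],[[0.0031,-0.0066,0.0007],[0,0,0]],[[0.0031,-0.0066,0.0008],[0,0,0]],[[0,0,0],[0,0,0]]]'

```text
time: 24.2
tool_pos: [479.4, 237.4, 56.6]
tcp_rot: [-2.904, 0.257, 3.097]
contact_force: [-7.2, 7.0, 5.7]
grip_width: 0.2
finger_force: 4.8
```

```bash
cat > knob.py <<'E'
from h import *
def knob(im):
    m=(im.max(2)<60).astype(np.uint8);K=np.zeros_like(m)
    for a in range(-12,95,2):
        r=np.radians(a);u,v=proj("scene",press((-40-70*np.cos(r),-8-70*np.sin(r),55)));cv2.circle(K,(int(u),int(v)),5,1,-1)
    n,l,st,c=cv2.connectedComponentsWithStats(m*K)
    f=np.radians(-46.3);Rw=np.array([[np.cos(f),-np.sin(f)],[np.sin(f),np.cos(f)]])
    for i in range(1,n):
        if st[i,4]>15:
            w=ray("scene",c[i],55);k=Rw.T@(w[:2]-[577.5,164.3])-[-40,-8];print(st[i,4],c[i].round(1),"ang",np.degrees(np.arctan2(-k[1],-k[0])).round(1),"r",np.hypot(*k).round(1))
E
python3 - <<'E'
from knob import *
knob(cv2.imread("pics/scene0.png"));print("now");im=bot.capture("scene")[:,:,::-1];cv2.imwrite("pics/s7.png",im);knob(im)
plan([kpt(a,22) for a in(24,36,48,58,68,78)],RL)
E
```

```text
61 [259.  275.3] ang -9.2 r 70.3
now
39 [259.3 278.7] ang -1.5 r 69.8
t 24.25 rot [ 0.09 -0.03 -0.02] 0.1 F [-8.3  7.3  5.7] q [ 0.51  0.56  1.78 -0.49  0.77 -0.63] w 0.3
move [-2.1 -0.9  1.3] 2.6
move [  3.4 -14.    2.5] 14.6
move [  0.4 -14.2   3.3] 14.6
move [ -1.9 -11.6   3.3] 12.2
move [ -3.9 -11.    3.7] 12.2
move [ -5.8 -10.    4. ] 12.2
```

```bash
cat >> h.py <<'E'
def bar(a,off,z=54,r=45):
    t=np.radians(a);ra=np.array([-np.cos(t),-np.sin(t)]);ta=np.array([np.sin(t),-np.cos(t)])
    k=np.array([-40,-8])+ra*r-ta*off;return press((k[0],k[1],z))
E
python3 - <<'E'
from h import *
np.set_printoptions(precision=1,suppress=True)
p=cur()[0];b=press((-150,-10,60))
plan([np.array([b[0],b[1],p[2]]),np.array([b[0],b[1],95]),bar(-9,30,95),bar(-9,30),bar(-9,14)]+[bar(a,14) for a in(6,21,36,51,66,76,82)],RL)
E
```

```text
t 24.25 rot [ 0.1 -0.  -0. ] 0.1 F [-8.3  7.3  5.7] q [ 0.5  0.6  1.8 -0.5  0.8 -0.6] w 0.3
move [ 13.6  26.2 -10.1] 31.2
move [ -9.8  -8.8 -36.2] 38.5
move [-74.9 -15.4  24. ] 80.2
move [10.4  9.4 38.5] 41.0
move [ 12.3 -10.2  -0.9] 16.0
move [10.6 -6.2 -1.4] 12.3
move [ 8.8 -8.6 -0.3] 12.3
move [  6.4 -10.5   0.8] 12.3
move [  3.6 -11.6   1.9] 12.3
move [  0.5 -12.    2.8] 12.3
move [-1.4 -7.8  2.3] 8.2
move [-1.5 -4.5  1.5] 4.9
```

Call:
servo_tool --deltas '[[[0.0068,0.0131,-0.0051],[0,0,0]],[[0.0068,0.0131,-0.005],[0,0,0]],[[-0.0033,-0.0029,-0.0121],[0,0,0]],[[-0.0033,-0.0029,-0.0121],[0,0,0]],[[-0.0032,-0.003,-0.012],[0,0,0]],[[0,0,0],[0,0,0]]]'

```text
time: 25.0
tool_pos: [469.0, 264.8, 96.1]
tcp_rot: [-2.904, 0.26, 3.096]
contact_force: [0.2, 0.2, 0.8]
grip_width: 0.1
finger_force: 0.0
```

Run:
```python
from knob import *
np.set_printoptions(precision=1,suppress=True)
im=bot.capture("scene")[:,:,::-1];cv2.imwrite("pics/s8.png",im);knob(im)
g=im.max(2)[262:300,244:300];print("\n".join("".join("#" if v<60 else "+" if v<110 else "." for v in r) for r in g))
plan([bar(-9,30,95),bar(-9,30),bar(-9,14)],RL)
```

```text
67 [261.7 286.5] ang 15.8 r 69.8
........................................................
........................................................
.......................................+................
..................................++++++................
..........................++........++++................
++.......................++..........+++................
+........................++..++..+...++++...............
.........................++...++++...++++...............
.........................++.........+++++...............
.........................+++.......++++++...............
..........................+++++..++++++++..++...........
..........................++++++++++++++++.+++..........
..........................++++++++++++++++++++..........
..........................++++++++++++++++..............
..........................++++++++++++++++..............
..........................+++++++++++++++++.............
...........................++++++++++++.................
...........................+++++++++.......+++++........
...........................++++++.......+
[... 577 characters left out ...]
........
................####+.......+++++++++++++++++...........
..................+..........++++++++++++++++...........
.............................++++++++++++++++...........
.............................++++++++++++++++...........
.............................+++++++++++++++++......++++
.............................+++++++++++++++++++++++++++
.............................+++++++++++++++++++++++++++
..............................++++++++++++++++++++++++++
..............................++++++++++++++++++++++++++
t 25.05 rot [ 0.   0.1 -0.1] 0.1 F [ 0.  -0.2 -0.4] q [ 0.6  0.5  1.7 -0.5  0.9 -0.6] w 0.3
move [-72.9 -14.3  23.5] 77.9
move [10.4  9.4 38.5] 41.0
move [ 12.3 -10.2  -0.9] 16.0
```

Call:
servo_tool --deltas '[[[-0.0182,-0.0036,0.0059],[0,0,0]],[[-0.0182,-0.0036,0.0059],[0,0,0]],[[-0.0182,-0.0036,0.0059],[0,0,0]],[[-0.0183,-0.0035,0.0058],[0,0,0]],[[0.0035,0.0031,0.0128],[0,0,0]],[[0.0035,0.0031,0.0128],[0,0,0]],[[0.0034,0.0032,0.0129],[0,0,0]],[[0.0062,-0.0051,-0.0004],[0,0,0]],[[0.0061,-0.0051,-0.0005],[0,0,0]],[[0.0053,-0.0031,-0.0007],[0,0,0]],[[0.0053,-0.0031,-0.0007],[0,0,0]],[[0.0044,-0.0043,-0.0002],[0,0,0]],[[0.0044,-0.0043,-0.0001],[0,0,0]],[[0.0032,-0.0052,0.0004],[0,0,0]],[[0.0032,-0.0053,0.0004],[0,0,0]],[[0,0,0],[0,0,0]]]'

```text
time: 27.05
tool_pos: [501.7, 209.2, 53.7]
tcp_rot: [-2.902, 0.257, 3.097]
contact_force: [1.3, 2.2, 2.1]
grip_width: 0.7
finger_force: 1.0
```

Run:
```python
from knob import *
np.set_printoptions(precision=1,suppress=True)
im=bot.capture("scene")[:,:,::-1];cv2.imwrite("pics/s9.png",im);knob(im)
plan([bar(a,14) for a in(36,51,66,76,82)],RL)
```

```text
16 [255.8 277.8] ang -4.0 r 76.7
68 [267.  293.2] ang 32.6 r 69.6
t 27.1 rot [-0.1 -0.  -0. ] 0.1 F [1.8 0.4 2.2] q [ 0.5  0.6  1.8 -0.5  0.8 -0.7] w 0.5
move [-0.7  0.2 -0.3] 0.8
move [  3.6 -11.6   1.9] 12.3
move [  0.5 -12.    2.8] 12.3
move [-1.4 -7.8  2.3] 8.2
move [-1.5 -4.5  1.5] 4.9
```

Works well: the lever is at 32.6° and follows the tool at low force. I'll carry on.

Call:
servo_tool --deltas '[[[0.0018,-0.0058,0.0009],[0,0,0]],[[0.0018,-0.0058,0.001],[0,0,0]],[[0.0002,-0.006,0.0014],[0,0,0]],[[0.0003,-0.006,0.0014],[0,0,0]],[[-0.0007,-0.0039,0.0011],[0,0,0]],[[-0.0007,-0.0039,0.0012],[0,0,0]],[[0,0,0],[0,0,0]]]'

```text
time: 27.98
tool_pos: [497.8, 177.3, 53.6]
tcp_rot: [-2.902, 0.257, 3.097]
contact_force: [2.5, 1.6, 3.6]
grip_width: 0.3
finger_force: 2.1
```

Run:
```python
from knob import *
np.set_printoptions(precision=1,suppress=True)
im=bot.capture("scene")[:,:,::-1];cv2.imwrite("pics/s10.png",im);knob(im)
plan([bar(a,14) for a in(76,82,88)],RL)
```

```text
17 [259.4 271.9] ang -16.6 r 70.8
56 [261.4 283.7] ang 9.9 r 68.0
72 [286.1 302.5] ang 69.3 r 70.2
t 28.025 rot [-0.1  0.  -0. ] 0.1 F [2.5 1.7 3.8] q [ 0.4  0.5  1.8 -0.5  0.7 -0.7] w 0.6
move [-0.3  0.2 -0.4] 0.6
move [-1.5 -4.5  1.5] 4.9
move [-1.9 -4.3  1.6] 4.9
```

Call:
servo_tool --deltas '[[[-0.0008,-0.0022,0.0007],[0,0,0]],[[-0.0008,-0.0022,0.0007],[0,0,0]],[[0,0,0],[0,0,0]]]'

```text
time: 28.4
tool_pos: [498.7, 175.5, 53.6]
tcp_rot: [-2.907, 0.258, 3.097]
contact_force: [-3.6, 15.4, 7.2]
grip_width: 0.6
finger_force: 7.6
```

Run:
```python
from knob import *
np.set_printoptions(precision=1,suppress=True)
im=bot.capture("scene")[:,:,::-1];cv2.imwrite("pics/s10.png",im);knob(im)
plan([bar(a,14) for a in(82,88)],RL)
```

```text
18 [260.2 272.2] ang -16.2 r 68.9
50 [261.  283.1] ang 8.5 r 68.4
76 [286.8 302.4] ang 70.3 r 69.6
t 28.45 rot [ 0.2  0.1 -0. ] 0.2 F [-5.4 15.5  6.4] q [ 0.4  0.5  1.8 -0.5  0.7 -0.7] w 0.4
move [-0.9 -2.6  0.4] 2.8
move [-1.9 -4.3  1.6] 4.9
```

The lever hit its stop (16 N at 70.3°, 80° from its start) and is shut. I'll back off and plan the pumping.

Call:
servo_tool --deltas '[[[0,0.006,-0.003],[0,0,0]],[[0,0.008,-0.006],[0,0,0]],[[0,0.006,-0.02],[0,0,0]],[[0,0,-0.03],[0,0,0]],[[0,0,-0.03],[0,0,0]],[[0,0,0],[0,0,0]]]'

```text
time: 29.2
tool_pos: [480.3, 215.0, 134.0]
tcp_rot: [-2.903, 0.259, 3.098]
contact_force: [-0.8, 0.2, 0.7]
grip_width: 0.5
finger_force: 0.0
```

```bash
cat >> h.py <<'E'
RP=ori(-46.3,20)
def grip(a,gap=0,y=125):
    t=np.radians(a);return press((40-170*np.cos(t),y,238+170*np.sin(t)))-RP[:,2]*(12+gap)
E
python3 - <<'E'
from knob import *
from kin import ik
np.set_printoptions(precision=1,suppress=True)
im=bot.capture("scene")[:,:,::-1];cv2.imwrite("pics/s11.png",im);knob(im)
p,R0,o=cur();q=o["joint_positions"]
t=cv2.imread("pics/t6.png");m=(t.max(2)<60).astype(np.uint8)
c=proj("top",press((-123,125,285)));print("grip px",c)
w=np.zeros_like(m);cv2.circle(w,tuple(int(v) for v in c),22,1,-1);n,l,st,ce=cv2.connectedComponentsWithStats(m*w);i=1+st[1:,4].argmax();print(st[i],ce[i],ray("top",ce[i],290),press((-123,125,285)))
for a in(16,-17,-50):print(a,grip(a),*[v.round(2) if hasattr(v,'round') else v for v in ik(grip(a),RP,q)])
b=press((-190,60,150));mid=np.array([b[0],b[1],340])
plan([b,mid,grip(16,25)]+[grip(a) for a in np.linspace(16,-50,12)],RP);print(p,mid)
E
```

```text
79 [286.9 302.3] ang 70.5 r 69.2
grip px [229.  188.5]
[215 175  27  29 298] [227.8 188.7] [581.8 341.6 290. ] [582.9 339.6 285. ]
16 [579.8 342.9 296.1] [ 0.6  0.6  1.  -0.3  1.5 -0.2] 0.0
-17 [580.4 342.2 199.6] [ 0.6  0.6  1.2 -0.4  1.3 -0.1] 0.0
-50 [617.2 303.7 119. ] [ 0.5  0.7  1.3 -0.4  1.1 -0.1] 0.0
t 29.25 rot [-0.  0. 42.] 42.0 F [-0.   0.5 -0.4] q [ 0.5  0.4  1.8 -0.4  0.9 -0.8] w 0.6
move [ 75.2  96.  -45.8] 130.3
move [ -65.     0.  -178.5] 190.0
move [-43.7  65.   37.6] 86.9
move [-0. -0. 25.] 25.0
move [ 9.7  0.  14.9] 17.8
move [ 8.1 -0.  15.9] 17.8
move [ 6.4  0.  16.6] 17.8
move [ 4.6 -0.  17.2] 17.8
move [ 2.8 -0.  17.6] 17.8
move [ 0.9 -0.  17.8] 17.8
move [-0.9  0.  17.8] 17.8
move [-2.8  0.  17.6] 17.8
move [-4.6  0.  17.2] 17.8
move [-6.4 -0.  16.6] 17.8
move [-8.1  0.  15.9] 17.8
[479.8 214.4 132.7] [489.6 343.1 340. ]
```

Call:
servo_tool --deltas '[[[0,0,0],[0,0,10.5]],[[0,0,0],[0,0,10.5]],[[0,0,0],[0,0,10.5]],[[0,0,0],[0,0,10.5]],[[0.015,0.0192,-0.0092],[0,0,0]],[[0.015,0.0192,-0.0092],[0,0,0]],[[0.015,0.0192,-0.0092],[0,0,0]],[[0.015,0.0192,-0.0092],[0,0,0]],[[0.015,0.0192,-0.0092],[0,0,0]],[[-0.0093,0,-0.0255],[0,0,0]],[[-0.0093,0,-0.0255],[0,0,0]],[[-0.0093,0,-0.0255],[0,0,0]],[[-0.0093,0,-0.0255],[0,0,0]],[[-0.0093,0,-0.0255],[0,0,0]],[[-0.0093,0,-0.0255],[0,0,0]],[[-0.0092,0,-0.0255],[0,0,0]],[[0,0,0],[0,0,0]]]'

```text
time: 31.38
tool_pos: [490.6, 342.9, 340.3]
tcp_rot: [3.141, 0.35, 2.332]
contact_force: [-0.5, -0.4, -0.2]
grip_width: 0.5
finger_force: 0.0
```

Run:
```python
from h import *
np.set_printoptions(precision=1,suppress=True)
plan([grip(16,25),grip(16,3)],RP)
```

```text
t 31.375 rot [ 0.   0.1 -0.1] 0.1 F [-0.5 -0.4 -0.2] q [ 0.7  0.4  1.1 -0.3  1.5 -0.1] w 0.5
move [-42.8  64.4  37.6] 86.0
move [ 0. -0. 22.] 22.0
```

Call:
servo_tool --deltas '[[[-0.0107,0.0161,0.0094],[0,0,0]],[[-0.0107,0.0161,0.0094],[0,0,0]],[[-0.0107,0.0161,0.0094],[0,0,0]],[[-0.0107,0.0161,0.0094],[0,0,0]],[[0,0,0.01],[0,0,0]],[[0,0,0.008],[0,0,0]],[[0,0,0.004],[0,0,0]],[[0,0,0.003],[0,0,0]],[[0,0,0],[0,0,0]]]'

```text
time: 32.5
tool_pos: [578.6, 343.1, 296.6]
tcp_rot: [3.141, 0.349, 2.333]
contact_force: [-1.3, 0.3, 0.8]
grip_width: 0.5
finger_force: 0.5
```

Run:
```python
from h import *
np.set_printoptions(precision=1,suppress=True)
plan([grip(a) for a in(16,10,4,-2)],RP)
```

```text
t 32.5 rot [ 0.  0. -0.] 0.0 F [-1.3  0.3  0.8] q [ 0.6  0.6  1.  -0.3  1.5 -0.2] w 0.5
move [-0.8  0.6  0.7] 1.3
move [ 9.7  0.  14.9] 17.8
move [ 8.1 -0.  15.9] 17.8
move [ 6.4  0.  16.6] 17.8
```

Call:
servo_tool --deltas '[[[0.0046,0,0.0078],[0,0,0]],[[0.0046,0,0.0077],[0,0,0]],[[0.004,0,0.008],[0,0,0]],[[0.0041,0,0.0079],[0,0,0]],[[0.0032,0,0.0083],[0,0,0]],[[0.0032,0,0.0083],[0,0,0]],[[0.0023,0,0.0086],[0,0,0]],[[0.0023,0,0.0086],[0,0,0]],[[0,0,0],[0,0,0]]]'

```text
time: 33.62
tool_pos: [575.4, 347.5, 224.8]
tcp_rot: [3.14, 0.348, 2.334]
contact_force: [-4.4, 3.3, 4.2]
grip_width: 0.7
finger_force: 2.6
```

Run:
```python
from h import *
np.set_printoptions(precision=1,suppress=True)
p=cur()[0]
plan([grip(a) for a in(-8,-14,-20,-26,-32,-38,-44,-50)],RP)
im=bot.capture("scene")[:,:,::-1];cv2.imwrite("pics/s12.png",im)
# punch tip: grey blob below head along punch axis
for z in range(155,80,-6):
    u,v=proj("scene",press((-2,-5,z))).astype(int);print(z,im[v,u],end=";")
```

```text
t 33.625 rot [ 0.1 -0.1  0. ] 0.1 F [-4.4  3.3  4.2] q [ 0.6  0.6  1.1 -0.3  1.3 -0.1] w 0.7
move [-1.6 -0.1 -0.3] 1.7
move [ 2.8 -0.  17.6] 17.8
move [ 0.9 -0.  17.8] 17.8
move [-0.9  0.  17.8] 17.8
move [-2.8  0.  17.6] 17.8
move [-4.6  0.  17.2] 17.8
move [-6.4 -0.  16.6] 17.8
move [-8.1  0.  15.9] 17.8
155 [139 135 143];149 [137 134 142];143 [138 134 143];137 [128 124 132];131 [66 64 66];125 [118 143 173];119 [127 152 179];113 [128 153 179];107 [133 155 178];101 [145 154 162];95 [152 155 157];89 [205 218 224];83 [203 218 224];
```

Call:
servo_tool --deltas '[[[0.0006,0,0.0088],[0,0,0]],[[0.0006,0,0.0088],[0,0,0]],[[0.0004,0,0.0089],[0,0,0]],[[0.0003,0,0.0089],[0,0,0]],[[-0.0005,0,0.0089],[0,0,0]],[[-0.0005,0,0.0089],[0,0,0]],[[-0.0014,0,0.0088],[0,0,0]],[[-0.0014,0,0.0088],[0,0,0]],[[-0.0023,0,0.0086],[0,0,0]],[[-0.0023,0,0.0086],[0,0,0]],[[-0.0032,0,0.0083],[0,0,0]],[[-0.0032,0,0.0083],[0,0,0]],[[-0.004,0,0.008],[0,0,0]],[[-0.0025,0,0.005],[0,0,0]],[[0,0,0],[0,0,0]]]'

```text
time: 35.55
tool_pos: [616.1, 305.3, 121.4]
tcp_rot: [3.139, 0.348, 2.333]
contact_force: [-4.9, 5.4, 4.3]
grip_width: 0.6
finger_force: 3.2
```

```bash
cat > punch.py <<'E'
from h import *
def punch():
    im=bot.capture("scene")[:,:,::-1].astype(int)
    L=[]
    for z in range(156,70,-3):
        u,v=proj("scene",press((-2,-5,z))).astype(int);b,g,r=im[v,u];L.append((z,int(b),int(g),int(r)))
    print(L)
E
python3 - <<'E'
from punch import *
np.set_printoptions(precision=1,suppress=True)
plan([grip(-50)],RP);punch()
E
```

```text
t 35.55 rot [ 0.1 -0.1 -0. ] 0.1 F [-4.9  5.4  4.3] q [ 0.5  0.7  1.3 -0.4  1.1 -0.1] w 0.6
move [-1.  -0.4  2.9] 3.0
[(156, 140, 137, 145), (153, 140, 137, 144), (150, 140, 137, 144), (147, 141, 137, 145), (144, 140, 137, 144), (141, 140, 136, 144), (138, 140, 137, 145), (135, 142, 137, 145), (132, 141, 138, 145), (129, 142, 138, 145), (126, 136, 133, 140), (123, 137, 134, 142), (120, 138, 134, 142), (117, 137, 133, 140), (114, 137, 133, 141), (111, 138, 135, 143), (108, 138, 135, 142), (105, 137, 134, 142), (102, 137, 134, 142), (99, 138, 134, 143), (96, 138, 134, 142), (93, 138, 134, 142), (90, 120, 117, 122), (87, 67, 66, 65), (84, 67, 66, 66), (81, 123, 129, 133), (78, 203, 218, 223), (75, 197, 211, 219), (72, 202, 215, 222)]
```

Call:
servo_tool --deltas '[[[-0.001,0,0.002],[0,0,0]],[[-0.001,0,0.0018],[0,0,0]],[[0,0,0],[0,0,0]]]'

```text
time: 35.98
tool_pos: [617.5, 304.0, 119.6]
tcp_rot: [3.139, 0.347, 2.333]
contact_force: [-9.5, 7.0, 9.1]
grip_width: 0.7
finger_force: 6.1
```

Call:
servo_tool --deltas '[[[-0.0006,0,0.001],[0,0,0]],[[-0.0006,0,0.001],[0,0,0]],[[0,0,0],[0,0,0]]]'

```text
time: 36.35
tool_pos: [617.8, 303.7, 119.2]
tcp_rot: [3.138, 0.346, 2.333]
contact_force: [-15.9, 9.9, 16.1]
grip_width: 0.2
finger_force: 10.6
```

The lever is on its stop: the force climbed to 24 N and the motion ceased at z 119.2. Back up along the arc.

Call:
servo_tool --deltas '[[[0.0032,0,-0.0058],[0,0,0]],[[0.0065,0,-0.013],[0,0,0]],[[0.0064,0,-0.0166],[0,0,0]],[[0.0046,0,-0.0172],[0,0,0]],[[0.0028,0,-0.0176],[0,0,0]],[[0.001,0,-0.0178],[0,0,0]],[[-0.0007,0,-0.0178],[0,0,0]],[[-0.0012,0,-0.0176],[0,0,0]],[[-0.0046,0,-0.0172],[0,0,0]],[[-0.0064,0,-0.0166],[0,0,0]],[[-0.0081,0,-0.0159],[0,0,0]],[[-0.0092,0,-0.0155],[0,0,0]],[[0,0,-0.01],[0,0,0]],[[0,0,0],[0,0,0]],[[0,0,0],[0,0,0]]]'

```text
time: 38.22
tool_pos: [576.3, 345.4, 304.0]
tcp_rot: [-3.139, 0.349, 2.334]
contact_force: [-0.1, -0.2, 0.6]
grip_width: 0.3
finger_force: 0.0
```

Run:
```python
from punch import *
np.set_printoptions(precision=1,suppress=True)
plan([grip(16)],RP);punch()
t=bot.capture("top")[:,:,::-1];cv2.imwrite("pics/t13.png",t)
```

```text
t 38.225 rot [-0.1 -0.   0. ] 0.1 F [-0.1 -0.2  0.6] q [ 0.6  0.6  1.  -0.3  1.5 -0.2] w 0.3
move [-1.3  0.7  8.9] 9.0
[(156, 76, 80, 88), (153, 109, 134, 164), (150, 106, 134, 167), (147, 97, 125, 156), (144, 97, 125, 156), (141, 99, 128, 160), (138, 99, 129, 161), (135, 98, 129, 163), (132, 100, 131, 168), (129, 111, 140, 175), (126, 118, 146, 178), (123, 115, 140, 169), (120, 119, 145, 172), (117, 127, 151, 179), (114, 126, 150, 176), (111, 123, 146, 172), (108, 130, 152, 176), (105, 125, 149, 173), (102, 142, 150, 158), (99, 149, 153, 155), (96, 150, 153, 154), (93, 151, 154, 156), (90, 200, 214, 221), (87, 141, 150, 158), (84, 182, 194, 203), (81, 199, 214, 220), (78, 196, 211, 219), (75, 191, 205, 214), (72, 196, 208, 216)]
```

The punch is fully up again (tip at about 155). Second pump.

Call:
servo_tool --deltas '[[[-0.001,0,0.0095],[0,0,0]],[[0.0046,0,0.0078],[0,0,0]],[[0.0046,0,0.0077],[0,0,0]],[[0.0081,0,0.0159],[0,0,0]],[[0.0064,0,0.0166],[0,0,0]],[[0.0046,0,0.0172],[0,0,0]],[[0.0012,0,0.0176],[0,0,0]],[[0.0007,0,0.0178],[0,0,0]],[[-0.001,0,0.0178],[0,0,0]],[[-0.0028,0,0.0176],[0,0,0]],[[-0.0046,0,0.0172],[0,0,0]],[[-0.0032,0,0.0083],[0,0,0]],[[-0.0032,0,0.0083],[0,0,0]],[[-0.004,0,0.008],[0,0,0]],[[-0.0025,0,0.005],[0,0,0]],[[-0.001,0,0.002],[0,0,0]],[[-0.001,0,0.0018],[0,0,0]],[[-0.0006,0,0.001],[0,0,0]],[[0,0,0],[0,0,0]]]'

```text
time: 40.7
tool_pos: [617.4, 303.0, 119.4]
tcp_rot: [3.14, 0.345, 2.333]
contact_force: [-15.9, 9.2, 14.2]
grip_width: 0.1
finger_force: 9.6
```

Call:
servo_tool --deltas '[[[-0.0006,0,0.001],[0,0,0]],[[0,0,0],[0,0,0]],[[0,0,0],[0,0,0]]]'

```text
time: 41.08
tool_pos: [617.5, 302.9, 119.2]
tcp_rot: [3.14, 0.345, 2.334]
contact_force: [-18.7, 10.4, 16.7]
grip_width: 0.7
finger_force: 11.9
```

On the stop again. Up, then clear of everything.

Call:
servo_tool --deltas '[[[0.0032,0,-0.0058],[0,0,0]],[[0.0065,0,-0.013],[0,0,0]],[[0.0064,0,-0.0166],[0,0,0]],[[0.0046,0,-0.0172],[0,0,0]],[[0.0028,0,-0.0176],[0,0,0]],[[0.001,0,-0.0178],[0,0,0]],[[-0.0007,0,-0.0178],[0,0,0]],[[-0.0012,0,-0.0176],[0,0,0]],[[-0.0046,0,-0.0172],[0,0,0]],[[-0.0064,0,-0.0166],[0,0,0]],[[-0.0081,0,-0.0159],[0,0,0]],[[-0.0092,0,-0.0155],[0,0,0]],[[0,0,-0.01],[0,0,0]],[[0,0,-0.03],[0,0,0]],[[0,0,-0.03],[0,0,0]],[[0,0,0],[0,0,0]],[[0,0,0],[0,0,0]]]'

```text
time: 43.2
tool_pos: [562.8, 359.5, 360.5]
tcp_rot: [-3.138, 0.349, 2.334]
contact_force: [0.5, -0.7, -0.0]
grip_width: 0.2
finger_force: 0.0
```

Run:
```python
from punch import *
from knob import knob
np.set_printoptions(precision=1,suppress=True)
im=bot.capture("scene")[:,:,::-1];cv2.imwrite("pics/s14.png",im);knob(im)
plan([],RP);punch()
a=cv2.imread("pics/s11.png");b=cv2.imread("pics/scene0.png")
dif=lambda A,B,x,y,w,h:np.abs(A[y:y+h,x:x+w].astype(int)-B[y:y+h,x:x+w]).mean()
print("die",dif(im,a,298,250,45,35),"spool",dif(im,b,320,325,40,45),"round",dif(im,b,175,222,28,30),"lever top",dif(bot.capture("top")[:,:,::-1],cv2.imread("pics/top0.png"),200,170,50,40))
```

```text
80 [286.9 302.2] ang 70.4 r 69.2
t 43.25 rot [-0.2 -0.   0.1] 0.2 F [-0.2 -0.5  0.7] q [ 0.6  0.6  0.9 -0.3  1.7 -0.2] w 0.2
[(156, 73, 79, 86), (153, 107, 133, 163), (150, 105, 133, 165), (147, 96, 124, 155), (144, 97, 124, 155), (141, 100, 128, 160), (138, 98, 129, 160), (135, 97, 127, 162), (132, 100, 130, 167), (129, 111, 140, 175), (126, 118, 145, 177), (123, 114, 140, 169), (120, 118, 144, 171), (117, 127, 151, 178), (114, 125, 149, 175), (111, 122, 145, 171), (108, 129, 150, 174), (105, 124, 148, 172), (102, 142, 149, 157), (99, 149, 153, 153), (96, 149, 153, 154), (93, 150, 153, 154), (90, 199, 212, 220), (87, 139, 149, 156), (84, 181, 193, 202), (81, 198, 212, 220), (78, 195, 209, 218), (75, 189, 203, 211), (72, 194, 206, 215)]
die 1.5853968253968254 spool 2.701111111111111 round 3.4654761904761906 lever top 40.77883333333333
```

The lock is shut (unchanged at 70.4°), the die hasn't moved, the punch is up and the bystanders haven't moved. I'll hand it in.

```bash
python3 -c "
from plant import bot
print(bot.close_job())"
```

```text
the job is handed in; nothing more can be done
None
```

The job is handed in at about 43 s of the 72 s: the square-post die is fully home, the lock lever is shut, and the hand lever was then pumped twice to its stop and back up. The round die and spool were not moved. The first approach stopped short at a joint limit, so I set the die on the counter once and regripped it.

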